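# Weigh out crusty rolls on the counter scale

## Task

Make the counter scale ready: slide the keeper with the yellow tab aside all the way, then draw the red transport bolt all the way out from under the pan. Then move rolls from the wooden crate onto the pan one at a time, setting each down gently, until the red needle stands over the green zone of the dial, and stop there; leave the rolls that are not needed in the crate, and do not disturb the loaf, the jar and the tongs.

Things in the scene. Friction and masses are not known exactly. Their poses are not given: they have to be found in the camera images.
- scale: Grey counter scale, fixed. Origin on the table under the pan's centre; x runs from the front ledge (near the robot) to the pan, z up. Base x -190..105, y -140..140 mm. Ledge in front of the pan, top 50 mm above the table, carries bolt and keeper. Beside the pan (+y) a blue dial housing, y 145..320, x -75..90, 120 mm high, dial face tilted 30 degrees from level, away from the robot (towards +x).
- pan: Steel pan, 180 (x) by 260 mm (y), axes as the scale's. Origin at the centre of its underside, 62.5 mm above the table when empty; floor 4 mm above the origin; rim 4 mm thick, 10 mm above the floor. It sinks straight down on a spring, 4 mm per 100 g, 21 mm at most. Until the bolt is drawn the bolt's bar keeps it from sinking and the needle stays near zero.
- keeper (a joint): Keeper position in m: 0 = closed (across the bolt's front end, which it blocks), 0.05 = fully slid aside. It slides along the scale's +y; stays where it is left; about 2 N to move.
- keeper_tab (a point): Centre of the top of the keeper's yellow upright tab, 98 mm above the table. The tab is 12 mm thick along the scale's y (its sliding direction), 24 mm wide along x, and stands 36 mm above the 12 mm high black keeper bar. At joint 0 it is at x -163, y +47 mm from the scale's origin. Pinch it across its thickness from above, or push it.
- bolt (a joint): Transport bolt position in m: 0 = in (under the pan), 0.036 = fully drawn. It slides along the scale's -x, towards the robot; blocked until the keeper has moved at least 0.03; stays where it is left; about 2 N to move.
- bolt_tab (a point): Centre of the top of the red bolt's upright tab, 98 mm above the table. The tab is 12 mm thick along the scale's x (its sliding direction), 24 mm wide along y, and stands 36 mm above the 12 mm high red bar. At joint 0 it is at x -135, y 0 from the scale's origin, 39 mm clear of the pan. Pinch it across its thickness from above, or push it.
- needle (a joint): Angle of the red needle in rad, clockwise as seen on the dial's face, 0 with the pan empty, 1.0 per 100 g on the pan. It settles within about 1 s.
- needle_tip (a point): Point on the needle's axis line 48 mm from its pivot, over the middle of the ring on which the green zone lies.
- target (a joint): Angle of the middle of the green zone, on the same scale as the needle (rad, clockwise). The green zone reaches 0.625 rad to either side of it. Set before the start; nothing to be handled.
- target_mid (a point): Middle of the green zone, 48 mm from the dial's centre; its x axis points radially outwards.
- crate: Open wooden crate, fixed to the table, outside 320 mm (x) by 260 mm (y), walls 12 mm thick, 42 mm high (corner posts 45 mm). Origin on the table under its centre; floor 12 mm above the table. Holds the four rolls, lying roughly along its x, in two rows of two (about 150 mm apart along x, 104 mm along y).
- roll0: Crusty bread roll, stiff, 120 mm long along its x, 52 mm wide at the middle, 52 mm high, tapering to 30 mm at the ends; flat underside, origin at the centre of the underside, z up. 90 to 110 g, all rolls look alike.
- roll1: Crusty bread roll, stiff, 120 mm long along its x, 52 mm wide at the middle, 52 mm high, tapering to 30 mm at the ends; flat underside, origin at the centre of the underside, z up. 90 to 110 g, all rolls look alike.
- roll2: Crusty bread roll, stiff, 120 mm long along its x, 52 mm wide at the middle, 52 mm high, tapering to 30 mm at the ends; flat underside, origin at the centre of the underside, z up. 90 to 110 g, all rolls look alike.
- roll3: Crusty bread roll, stiff, 120 mm long along its x, 52 mm wide at the middle, 52 mm high, tapering to 30 mm at the ends; flat underside, origin at the centre of the underside, z up. 90 to 110 g, all rolls look alike.
- loaf: Dark loaf on the table, 180 x 90 x 91 mm, origin at the centre of its underside. Leave it alone.
- jar: Amber jar with a blue lid, 72 mm across, 100 mm high, origin at the centre of its underside. Leave it alone.
- tongs: Steel serving tongs lying flat on the table, 230 mm long along x, origin at the middle on the table. Leave them alone.

How it is judged (in metres and radians):
On the way, in this order (a step that is already met when the one before it is completed fails the run):
1. the keeper is slid fully aside (at least 43 of 50 mm) while the bolt is still in (value of joint keeper above 0.043 m and value of joint bolt below 0.01 m), for 0.1 s.
2. the transport bolt is fully drawn (at least 31 of 36 mm) (value of joint bolt above 0.031 m and value of joint keeper above 0.03 m), for 0.1 s.
3. one roll alone weighs on the pan (needle between 0.75 and 1.35) (value of joint needle between 0.75 and 1.35 rad and contact force between the fingers and pan below 0.3 N and ((x of roll0 in the frame of pan between -0.085 and 0.085 m and y of roll0 in the frame of pan between -0.125 and 0.125 m and z of roll0 in the frame of pan above -0.005 m) or (x of roll1 in the frame of pan between -0.085 and 0.085 m and y of roll1 in the frame of pan between -0.125 and 0.125 m and z of roll1 in the frame of pan above -0.005 m) or (x of roll2 in the frame of pan between -0.085 and 0.085 m and y of roll2 in the frame of pan between -0.125 and 0.125 m and z of roll2 in the frame of pan above -0.005 m) or (x of roll3 in the frame of pan between -0.085 and 0.085 m and y of roll3 in the frame of pan between -0.125 and 0.125 m and z of roll3 in the frame of pan above -0.005 m))), for 0.2 s.
4. a second roll is added (needle between 1.65 and 2.4) (value of joint needle between 1.65 and 2.4 rad and contact force between the fingers and pan below 0.3 N and ((x of roll0 in the frame of pan between -0.085 and 0.085 m and y of roll0 in the frame of pan between -0.125 and 0.125 m and z of roll0 in the frame of pan above -0.005 m) or (x of roll1 in the frame of pan between -0.085 and 0.085 m and y of roll1 in the frame of pan between -0.125 and 0.125 m and z of roll1 in the frame of pan above -0.005 m) or (x of roll2 in the frame of pan between -0.085 and 0.085 m and y of roll2 in the frame of pan between -0.125 and 0.125 m and z of roll2 in the frame of pan above -0.005 m) or (x of roll3 in the frame of pan between -0.085 and 0.085 m and y of roll3 in the frame of pan between -0.125 and 0.125 m and z of roll3 in the frame of pan above -0.005 m))), for 0.2 s.
At the end, for the whole second after the job is handed in: The needle rests over the green zone (within 0.66 rad of its middle, measured at the needle's tip), the bolt is drawn at least 31 mm and the keeper is still clear of it (30 mm or more), and every roll lies at rest either on the pan (its centre within the pan's rim) or in the crate (all of step 2 and x of needle_tip in the frame of target_mid above -0.01008 m and velocity of joint needle between -0.15 and 0.15 rad/s and ((x of roll0 in the frame of pan between -0.085 and 0.085 m and y of roll0 in the frame of pan between -0.125 and 0.125 m and z of roll0 in the frame of pan above -0.005 m) or (x of roll0 in the frame of crate between -0.15 and 0.15 m and y of roll0 in the frame of crate between -0.12 and 0.12 m and z of roll0 in the frame of crate between 0 and 0.05 m)) and ((x of roll1 in the frame of pan between -0.085 and 0.085 m and y of roll1 in the frame of pan between -0.125 and 0.125 m and z of roll1 in the frame of pan above -0.005 m) or (x of roll1 in the frame of crate between -0.15 and 0.15 m and y of roll1 in the frame of crate between -0.12 and 0.12 m and z of roll1 in the frame of crate between 0 and 0.05 m)) and ((x of roll2 in the frame of pan between -0.085 and 0.085 m and y of roll2 in the frame of pan between -0.125 and 0.125 m and z of roll2 in the frame of pan above -0.005 m) or (x of roll2 in the frame of crate between -0.15 and 0.15 m and y of roll2 in the frame of crate between -0.12 and 0.12 m and z of roll2 in the frame of crate between 0 and 0.05 m)) and ((x of roll3 in the frame of pan between -0.085 and 0.085 m and y of roll3 in the frame of pan between -0.125 and 0.125 m and z of roll3 in the frame of pan above -0.005 m) or (x of roll3 in the frame of crate between -0.15 and 0.15 m and y of roll3 in the frame of crate between -0.12 and 0.12 m and z of roll3 in the frame of crate between 0 and 0.05 m)) and linear speed of each of roll0, roll1, roll2, roll3 below 0.02 m/s); the robot touches nothing.
It fails at once if a bystander (loaf, jar, tongs) is moved more than 30 mm (distance of any of loaf, jar, tongs from where it was at the start of the episode above 0.03 m).
It fails at once if a roll is dropped or thrown onto the pan (it comes within 16 mm of the pan's floor faster than 0.6 m/s, a fall of some 20 mm or more) ((x of roll0 in the frame of pan between -0.085 and 0.085 m and y of roll0 in the frame of pan between -0.125 and 0.125 m and z of roll0 in the frame of pan between -0.005 and 0.02 m and linear speed of roll0 above 0.6 m/s) or (x of roll1 in the frame of pan between -0.085 and 0.085 m and y of roll1 in the frame of pan between -0.125 and 0.125 m and z of roll1 in the frame of pan between -0.005 and 0.02 m and linear speed of roll1 above 0.6 m/s) or (x of roll2 in the frame of pan between -0.085 and 0.085 m and y of roll2 in the frame of pan between -0.125 and 0.125 m and z of roll2 in the frame of pan between -0.005 and 0.02 m and linear speed of roll2 above 0.6 m/s) or (x of roll3 in the frame of pan between -0.085 and 0.085 m and y of roll3 in the frame of pan between -0.125 and 0.125 m and z of roll3 in the frame of pan between -0.005 and 0.02 m and linear speed of roll3 above 0.6 m/s)).
It also fails if it takes over 72 s, if anything falls off the work surface, if the arm or the gripper's body presses on something with over 40 N, if the wrist force passes 120 N, or if a joint passes its speed limit or range.

## Robot

A 6-joint arm with a two-finger parallel gripper is mounted at the origin on the work surface. World frame = base frame: x ahead of the robot, y to its left, z up, the work surface at z = 0. Lengths are in m, angles in degrees, forces in N, time in s.
With the tool pointing down it reaches from about 0.25 to 0.775 m from the base axis. Payload 4 kg.
Tool frame: the origin (TCP) lies midway between the tips of the shut fingers; the grasp point (between the pads) lies 19 mm behind it; x points along the fingers, y is the direction in which the jaws open and shut, and the axes are right-handed (so a half turn about x gives the same grasp; the last joint's range is limited). The gripper opens to 85 mm and grips with 20 to 120 N. Pads are 22 mm wide; open, the fingers measure 114 mm over their backs; the gripper's body (76 mm by 85 mm) begins 54 mm behind the grasp point. The pads swing forward as they close: fully open they stand 13 mm farther back than shut.
Start: joints at [-77.412, 4.996, 78.535, -0, 96.463, -5.907], TCP at [0.174, -0.522, 0.231] pointing down, gripper open.
Joint ranges: [-177.83, 177.83], [-43.37, 116.18], [15.69, 146.23], [-61.86, 241.86], [9.47, 152.12], [-147.06, 147.06]. Speed limits (degrees/s): [159.86, 159.86, 180, 180, 180, 180].

## Interface

Orientations are given as [roll, pitch, yaw] about the fixed x, y, z axes, in that order (R = Rz(yaw) Ry(pitch) Rx(roll)).
In Python, from cell import readout, cams, hand_in gives the robot as it stands.
- The arm moves only by the tool carry_out, never from a script. Its arguments are lists of equal length, an entry for each row: "linear": the shift along the tool's x, y, z in m, a list of three; "rotation": the turn, a rotation vector about the tool's x, y, z in degrees, a list of three; "fingers": the finger opening in m, from 0 to 0.0854. A call has 1 to 20 rows; each row shifts and turns the pose as measured when the row begins, along the tool's axes as they then stand; what a row does not reach is not made up. A row lasts 1/8 s, in which the tool goes at most 62.5 mm and 10.7 degrees, less where a joint would pass 70% of its speed; a pose out of reach is approached as far as the arm can. A call with a gripper value outside its range is refused whole. The fingers move at their own pace and stop on an object; "force" is the grip in N (left out, the last holds). Time passes only in rows, so rows that do not move let the fingers close. It gives the time, the measured TCP pose, the force and the opening at its end, in the units of the state.
- readout.sense(): the state, without advancing time (a new reading comes with each control period).
- cams.capture(name): name is "scene" or "top" or "wrist"; returns a dict with "img" (384x512x3 uint8, blue, green, red), "fx", "fy", "cx", "cy" (pixels), "R" (3x3) and "t" (3): a world point X has camera coordinates R X + t. Camera axes: x right, y down, z forward; pixel columns grow to the right and rows downward; lengths in m; the calibration is good to about 2 mm. A picture is of the moment at which its call begins. There is no depth.
- hand_in(): hands the job in, once; it reports no verdict.
Trained networks look in a picture, given as the dict that the camera call returned (one of the last four; its "shot" number tells which), for a name from the list of things; names that differ only in an ending like _2 or _b are one class to them, and where a whole thing is asked for, a point or a joint stands for the part that bears it (a point fixed in the world has none). Each returns a list of dicts, best first, with "conf" (0 to 1); they miss things now and then, are a little off and sometimes report something else, mostly with a low value. They report only what shows in the picture. A call takes as long as a camera call.
- cams.look_for(picture, name): "centre" ([x, y, z] in m, in world coordinates, good to about 4 mm: the middle of the surface that is visible of it).
The state is a dict: "clock": time; "qpos": joint angles; "joint_velocities": joint speeds; "effort": joint torques, N m; "ee_pos": TCP position; "tool_rot": TCP orientation; "contact_force": force on the tool from outside, world axes, zero at the start; "torque": the same for the moment, N m; "gripper_width": finger opening in m.
Only numpy, scipy, OpenCV 4.12 (cv2) and the standard library are available. Lean on these libraries where they do the work, as an engineer would, in place of code of your own. Each camera call takes 0.05 s, during which the arm holds its last target. There are 200 camera calls.

## Working session

There is one attempt and no reset: what is moved stays moved. The work goes in short steps, Python scripts to look and compute and a tool call to move; the robot and the scene stay as the last step left them, time stands still between calls to the robot, and variables do not carry over. Pictures are saved under pics/ and viewed, about 8 in all and at most 12, crops included, and the job is handed in when it is done.

Besides the shell and the picture viewer there is one more tool, called after ">>>" by a JSON object that holds its "name" and its "arguments". carry_out: Moves the arm, as the interface text tells. Its arguments: {"type":"object","properties":{"linear":{"type":"array","items":{"type":"array","items":{"type":"number"}}},"rotation":{"type":"array","items":{"type":"array","items":{"type":"number"}}},"fingers":{"type":"array","items":{"type":"number"}},"force":{"type":"number"}},"required":["linear","rotation","fingers"]}

```bash
mkdir -p pics; ls; cat > h.py <<'E'
import numpy as np, cv2
from cell import readout, cams, hand_in
def save(p,n): cv2.imwrite(f'pics/{n}.png',p['img'])
def px(p,X):
    c=p['R']@np.array(X)+p['t']; return [p['fx']*c[0]/c[2]+p['cx'],p['fy']*c[1]/c[2]+p['cy']]
def onplane(p,u,v,z):
    R=np.array(p['R']);t=np.array(p['t']);o=-R.T@t
    d=R.T@np.array([(u-p['cx'])/p['fx'],(v-p['cy'])/p['fy'],1]); return o+d*(z-o[2])/d[2]
E
python3 - <<'E'
from h import *
s=readout.sense(); print(s)
ims=[]
for n in ['top','scene']:
    p=cams.capture(n); ims.append(p['img'])
    for k in ['scale','pan','keeper_tab','bolt_tab','keeper','needle','needle_tip','target_mid','crate','roll0','loaf','jar','tongs']:
        print(n,k,[(np.round(d['centre'],3).tolist(),round(d['conf'],2)) for d in cams.look_for(p,k)][:5])
    save(p,n+'0')
E
```

```text
pics
{'clock': 0.0, 'qpos': array([-7.74133033e+01,  5.04067313e+00,  7.86265892e+01,  2.84463885e-03,
        9.64626556e+01, -5.90781766e+00]), 'joint_velocities': array([-0.03687729,  0.10961685,  0.07791   ,  0.0872544 ,  0.01381718,
        0.01622269]), 'effort': array([ 3.45581448e-04, -3.51865554e+01, -3.13275075e+01, -3.33393609e-04,
        1.09652040e-02,  7.24699532e-06]), 'ee_pos': array([ 0.17436245, -0.52109854,  0.23010788]), 'tool_rot': array([-97.15449608,  89.87005133, 101.34033525]), 'contact_force': array([ 0.49279521, -0.03725016,  1.06969594]), 'torque': array([-0.01448984,  0.00693505, -0.02644049]), 'gripper_width': 0.08531543028467688}
top scale [([0.538, 0.222, 0.064], 0.72), ([0.56, -0.273, 0.053], 0.25)]
top pan []
top keeper_tab [([0.404, 0.201, 0.059], 0.56)]
top bolt_tab [([0.45, 0.173, 0.063], 0.48)]
top keeper [([0.404, 0.199, 0.062], 0.51)]
top needle [([0.538, 0.387, 0.102], 0.39)]
top needle_tip [([0.579, 0.411, 0.083], 0.43), ([0.558, -0.278, 0.059], 0.43)]
top target_mid [([0.54, 0.388, 0.104], 0.68), ([0.535, 0.222, 0.066], 0.65)]
top crate [([
[... 431 characters left out ...]
ene pan [([0.569, 0.167, 0.066], 0.85)]
scene keeper_tab [([0.798, 0.186, 0.003], 0.47)]
scene bolt_tab [([0.807, -0.21, 0.072], 0.58), ([0.436, 0.162, 0.061], 0.53), ([0.4, 0.205, 0.062], 0.52)]
scene keeper [([0.401, 0.21, 0.061], 0.46)]
scene needle [([0.779, -0.026, 0.078], 0.66), ([0.437, 0.162, 0.065], 0.2)]
scene needle_tip []
scene target_mid []
scene crate [([0.493, -0.26, 0.011], 0.7)]
scene roll0 [([0.568, -0.293, 0.051], 0.93), ([0.565, -0.2, 0.058], 0.86), ([0.427, -0.328, 0.054], 0.79), ([0.414, -0.206, 0.056], 0.76)]
scene loaf [([0.806, -0.209, 0.074], 0.65)]
scene jar [([0.782, -0.028, 0.078], 0.79)]
scene tongs [([0.797, 0.188, 0.004], 0.57), ([0.415, -0.207, 0.056], 0.36)]
```

```bash
python3 - <<'E'
import cv2
cv2.imwrite('pics/t0.png',cv2.resize(cv2.imread('pics/top0.png'),(800,600),interpolation=cv2.INTER_CUBIC))
E
```

```text
(no output)
```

View pics/t0.png

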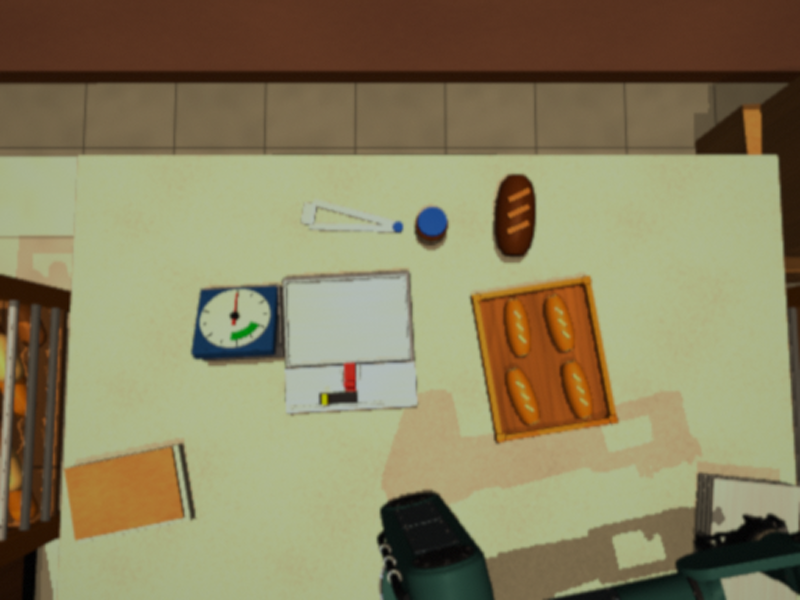

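View pics/scene0.png

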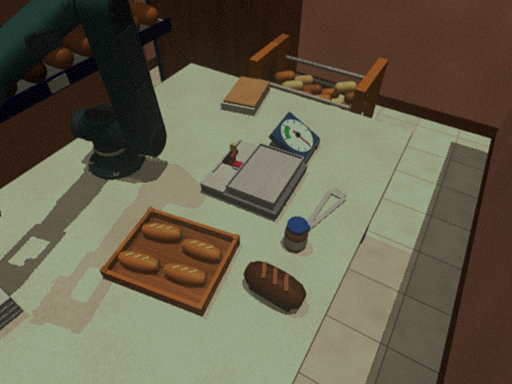

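```bash
cat >> h.py <<'E'
def blob(m):
    n,l,s,c=cv2.connectedComponentsWithStats(m.astype('uint8')); return sorted([(int(s[i][4]),s[i][:4].tolist(),c[i].round(1).tolist()) for i in range(1,n) if s[i][4]>3],reverse=True)
E
python3 - <<'E'
from h import *
from scipy.optimize import least_squares
p=cams.capture('top'); I=p['img']; hsv=cv2.cvtColor(I,cv2.COLOR_BGR2HSV); H,S,V=[hsv[...,i].astype(int) for i in range(3)]
print('cam',(-np.array(p['R']).T@p['t']).round(3))
obs=np.array([[283,275],[409,271],[413,359],[286,366],[417,405],[287,413]])/1.5625
loc=np.array([[.09,.13,.0765],[.09,-.13,.0765],[-.09,-.13,.0765],[-.09,.13,.0765],[-.19,-.14,.05],[-.19,.14,.05]])
def w(q,l):
    c,s=np.cos(q[2]),np.sin(q[2]); l=np.atleast_2d(l); return np.c_[q[0]+c*l[:,0]-s*l[:,1],q[1]+s*l[:,0]+c*l[:,1],l[:,2]]
f=lambda q:(np.array([px(p,X) for X in w(q,loc)])-obs).ravel()
r=least_squares(f,[.55,.17,0]); q=r.x; print('scale',q,np.degrees(q[2])); print(r.fun.reshape(-1,2).round(1).tolist())
print('tabs', w(q,[[-.163,.047,.098],[-.135,0,.098]]).round(4).tolist())
red=(S>150)&(V>90)&((H<6)|(H>174)); g=(H>45)&(H<80)&(S>150); y=(H>22)&(H<35)&(S>180)&(V>110); 
sub=np.zeros_like(red); sub[150:280,120:280]=1
for n,m,z in [('red',red,.098),('green',g,.1),('yellow',y,.098)]:
    for b in blob(m&sub)[:4]: print(n,b,onplane(p,*b[2],z).round(4))
dark=(V<60)&sub; dark[:,178:]=0; dark[:185]=0
# dial plane
c0=w(q,[[.0075,.2325,.10]])[0]; n=np.array([np.sin(.5236)*np.cos(q[2]),np.sin(.5236)*np.sin(q[2]),np.cos(.5236)])
R=np.array(p['R']);o=-R.T@np.array(p['t'])
def onp(u,v):
    d=R.T@np.array([(u-p['cx'])/p['fx'],(v-p['cy'])/p['fy'],1]); return o+d*(n@(c0-o))/(n@d)
ex=np.array([np.cos(.5236)*np.cos(q[2]),np.cos(.5236)*np.sin(q[2]),-.5]); ey=np.cross(n,ex)
piv=onp(234/1.5625,315/1.5625)
gs=np.argwhere(g&sub)
P=np.array([onp(u,v)-piv for v,u in gs]); A=np.c_[P@ex,P@ey]; ang=np.arctan2(-A[:,1],A[:,0]); rr=np.hypot(*A.T)
print('ang',np.percentile(ang,[0,5,50,95,100]).round(2),ang.mean(),'r',rr.min(),rr.mean(),rr.max())
rs=np.argwhere(red&sub&(np.arange(512)[None]<175)); B=np.array([onp(u,v)-piv for v,u in rs]);B=np.c_[B@ex,B@ey]; print('needle',np.arctan2(-B[:,1],B[:,0]).mean(), np.hypot(*B.T).max())
cv2.imwrite('pics/dial.png',cv2.resize(I[170:275,115:275],None,fx=5,fy=5,interpolation=cv2.INTER_CUBIC))
E
```

```text
cam [0.462 0.065 1.539]
scale [0.56975695 0.17250039 0.04814064] 2.7582556629121218
[[1.2, 2.4], [-1.3, 1.3], [-1.2, -0.8], [1.0, -1.5], [0.6, -0.1], [-0.4, -1.2]]
tabs [[0.4047, 0.2116, 0.098], [0.4349, 0.166, 0.098]]
red (106, [221, 233, 6, 18], [223.5, 241.3]) [0.446  0.1668 0.098 ]
red (6, [149, 204, 2, 4], [149.3, 205.2]) [0.5627 0.4091 0.098 ]
green (68, [148, 207, 17, 10], [156.0, 212.0]) [0.5404 0.3864 0.1   ]
yellow (20, [206, 252, 4, 7], [207.2, 255.1]) [0.4018 0.219  0.098 ]
ang [-3.14  2.09  2.59  3.07  3.1 ] 2.429518472632433 r 0.04231822008651301 0.05083791561929936 0.05789730463048365
needle -1.0495035443858292 0.02119904184681334
```

View pics/dial.png

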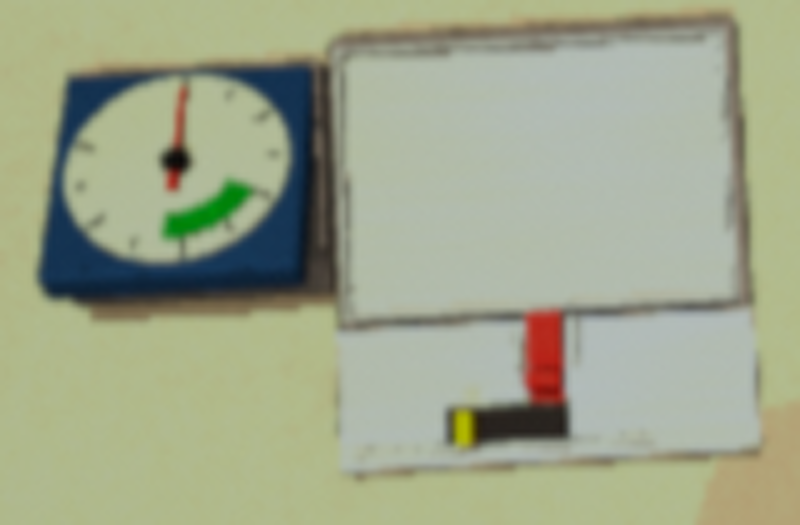

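```bash
cat >> h.py <<'E'
def w(q,l):
    c,s=np.cos(q[2]),np.sin(q[2]); l=np.atleast_2d(l); return np.c_[q[0]+c*l[:,0]-s*l[:,1],q[1]+s*l[:,0]+c*l[:,1],l[:,2]]
def fit(p,obs,loc,q0):
    from scipy.optimize import least_squares
    r=least_squares(lambda q:(np.array([px(p,X) for X in w(q,loc)])-obs).ravel(),q0,loss='soft_l1'); print(r.x,np.degrees(r.x[2]),r.fun.reshape(-1,2).round(1).tolist()); return r.x
E
python3 - <<'E'
from h import *
p=cams.capture('top')
obs=(np.array([[333,40],[737,15],[748,305],[340,327],[760,452],[342,474],[464,427]])+.5)/5-.5+[115,170]
loc=np.array([[.09,.13,.0765],[.09,-.13,.0765],[-.09,-.13,.0765],[-.09,.13,.0765],[-.19,-.14,.05],[-.19,.14,.05],[-.163,.047,.09]])
q=fit(p,obs,loc,[.55,.17,0.05])
print('tabs', w(q,[[-.163,.047,.098],[-.135,0,.098]]).round(4).tolist())
from scipy.spatial.transform import Rotation as R
s=readout.sense(); M=R.from_euler('xyz',s['tool_rot'],degrees=True).as_matrix(); print(M.round(3))
c=cams.capture('wrist'); print('wristcam pos in tool',(M.T@(-np.array(c['R']).T@c['t']-s['ee_pos'])).round(3),'axes in tool',(np.array(c['R'])@M).round(2).tolist(),c['fx'])
E
```

```text
[0.56685166 0.17437121 0.04503003] 2.5800305744765955 [[0.6, 1.6], [-2.0, 3.1], [-1.7, -0.6], [0.8, -1.5], [0.2, 0.1], [-0.5, -0.5], [1.6, -0.0]]
tabs [[0.4019, 0.214, 0.098], [0.432, 0.1683, 0.098]]
[[-0.     0.317 -0.948]
 [-0.    -0.948 -0.317]
 [-1.     0.     0.   ]]
wristcam pos in tool [-0.143  0.    -0.081] axes in tool [[-0.0, 1.0, -0.0], [-0.32, 0.0, 0.95], [0.95, 0.0, 0.32]] 297.17126069515854
```

```bash
cat >> h.py <<'E'
from scipy.spatial.transform import Rotation as Ro
def delta(X,yaw=None):
    "tool-frame shift to world X at current orientation; yaw = angle of tool y in world deg"
    s=readout.sense(); M=Ro.from_euler('xyz',s['tool_rot'],degrees=True).as_matrix()
    a=np.degrees(np.arctan2(M[1,1],M[0,1])); c=a if yaw is None else yaw
    r=np.radians(c); ty=np.array([np.cos(r),np.sin(r),0]); T=np.c_[[0,0,-1],ty,np.cross([0,0,-1],ty)]
    d=np.array(X)-s['ee_pos']
    print('t',round(float(s['clock']),2),'pos',s['ee_pos'].round(4),'yaw',a.round(2),'F',s['contact_force'].round(1),'w',round(float(s['gripper_width']),4))
    print('rotvec to ori',np.degrees(Ro.from_matrix(M.T@T).as_rotvec()).round(1) ,'shift in final axes',(T.T@d).round(4),'in current',(M.T@d).round(4))
E
python3 - <<'E'
from h import *
delta([.40,.17,.26],-87.4)
E
```

```text
t 1.55 pos [ 0.1745 -0.5216  0.2313] yaw -71.51 F [-0.1 -0.6  0.3] w 0.0851
rotvec to ori [15.9 -0.  -0. ] shift in final axes [-0.0287 -0.6807 -0.2567] in current [-0.0287 -0.5844 -0.4333]
```

>>> {"name": "carry_out", "arguments": {"linear": [[0, 0, 0], [0, 0, 0], [-0.0024, -0.0567, -0.0214], [-0.0024, -0.0567, -0.0214], [-0.0024, -0.0567, -0.0214], [-0.0024, -0.0567, -0.0214], [-0.0024, -0.0567, -0.0214], [-0.0024, -0.0567, -0.0214], [-0.0024, -0.0567, -0.0214], [-0.0024, -0.0567, -0.0214], [-0.0024, -0.0567, -0.0214], [-0.0024, -0.0567, -0.0214], [-0.0024, -0.0567, -0.0214], [-0.0024, -0.0567, -0.0214], [0, 0, 0]], "rotation": [[8, 0, 0], [8, 0, 0], [0, 0, 0], [0, 0, 0], [0, 0, 0], [0, 0, 0], [0, 0, 0], [0, 0, 0], [0, 0, 0], [0, 0, 0], [0, 0, 0], [0, 0, 0], [0, 0, 0], [0, 0, 0], [0, 0, 0]], "fingers": [0, 0, 0, 0, 0, 0, 0, 0, 0, 0, 0, 0, 0, 0, 0]}}

```text
clock: 3.42
ee_pos: [0.4152, 0.1869, 0.263]
tool_rot: [178.0, 89.2, -0.2]
contact_force: [-0.8, -0.9, -0.2]
gripper_width: 0.0001
```

```bash
python3 - <<'E'
from h import *
delta([.40,.17,.26],-87.4)
p=cams.capture('wrist'); save(p,'w1'); I=p['img']
for k in ['keeper_tab','bolt_tab']: print(k,[(np.round(d['centre'],3).tolist(),round(d['conf'],2)) for d in cams.look_for(p,k)][:5])
q=[.5669,.1744,.045]
for X in w(q,[[-.163,.047,.098],[-.135,0,.098],[-.09,-.13,.0765],[-.09,.13,.0765],[-.19,-.14,.05],[-.19,.14,.05]]): print(np.round(px(p,X),1))
E
```

```text
t 3.42 pos [0.4152 0.1869 0.263 ] yaw -88.22 F [-0.8 -0.9 -0.2] w 0.0001
rotvec to ori [-0.8 -0.8 -0. ] shift in final axes [0.003  0.0162 0.0159] in current [0.0028 0.0164 0.0158]
keeper_tab [([0.404, 0.2, 0.062], 0.74)]
bolt_tab [([0.449, 0.17, 0.06], 0.59)]
[233.8 184.1]
[277.3 158.1]
[397.2 111.3]
[155.9 114.5]
[385.7 191.9]
[164.4 194.6]
```

View pics/w1.png

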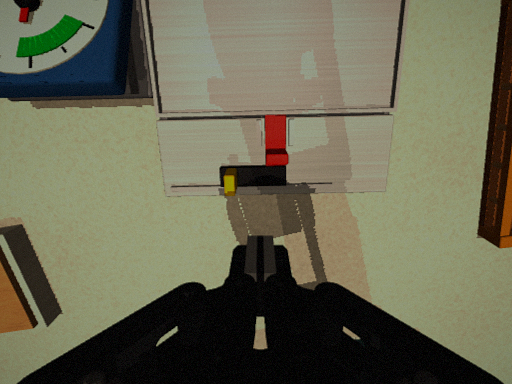

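```bash
python3 - <<'E'
from h import *
I=cv2.imread('pics/w1.png'); p=cams.capture('wrist'); I=p['img']
hsv=cv2.cvtColor(I,cv2.COLOR_BGR2HSV); H,S,V=[hsv[...,i].astype(int) for i in range(3)]
y=(H>20)&(H<35)&(S>150)&(V>80); y[:,300:]=0; y[250:]=0; y[:150]=0
print(blob(y)[:3]); r=np.argwhere(y)
for row in range(166,198,2): print(row,V[row,220:242:2])
red=(S>150)&(V>80)&((H<8)|(H>172)); red[:,:200]=0; print(blob(red)[:3])
for row in range(146,170,2): print(row,V[row,262:292:3])
q=[.5669,.1744,.045]
for X in w(q,[[-.163+a,.047+b,.098] for a in(.012,-.012) for b in (.006,-.006)]+[[-.163+a,.047+b,.062] for a in(.012,-.012) for b in (.006,-.006)]): print(np.round(px(p,X),1))
print('bolt')
for X in w(q,[[-.135+a,b,.098] for a in(.006,-.006) for b in (.012,-.012)]): print(np.round(px(p,X),1))
E
```

```text
[(192, [220, 175, 12, 20], [225.2, 183.9])]
166 [34 29 23 22 22 24 16  3  7  0  0]
168 [22 14 53 54 57 58 38 19 19 14 19]
170 [20 39 66 64 64 59 56 21 24 27 23]
172 [26 57 66 64 62 57 53 20 19 21 21]
174 [34 55 54 53 54 55 47 14 22 22 23]
176 [132 155 149 156 154  94  51  25  25  14  25]
178 [131 150 151 150 155  94  45  14  20  24  18]
180 [132 151 148 147 152 109  53  21  14  25  18]
182 [131 157 155 147 152 122  48  22  19  20  17]
184 [130 152 147 152 153 135  44  26  19  21  23]
186 [ 98 155 155 149 153 152  44  43  49  57  59]
188 [115 154 153 149 149 155  39  91  92  91  94]
190 [ 86 155 150 150 156 163  45  94  97  90  91]
192 [ 65 157 155 156 112 106  76  90  96  90  94]
194 [ 76 110 111 113 114 107  77  83  85  88  85]
196 [141 148 113 102  99  97 102 108 108 104 107]
[(698, [261, 114, 21, 35], [271.2, 131.0]), (250, [262, 153, 22, 12], [272.7, 158.7])]
146 [134 151 154 156 154 154 155 156 153 153]
148 [101 100  95  81  80  79  68 157 156 154]
150 [ 44  53  51  50  45  50  47 146 154 153]
152 [ 43  49  50  49  50  51  48  90 153 149]
154 [101 136 142 147 149 150 147 140 161 147]
156 [114 156 154 152 155 155 153 145 150 144]
158 [126 151 153 155 153 154 154 143 148 149]
160 [125 158 152 157 151 155 159 149 150 145]
162 [128 156 153 153 155 154 156 148 144 144]
164 [134 124 106 134 125 147 143 146 141 148]
166 [  1   6   8   0   6  14   9 136 149 147]
168 [ 19  24  20  18  17  17  17 128 145 147]
[224.  173.2]
[235.2 173. ]
[225.2 194.4]
[236.1 194.2]
[227.4 165.7]
[237.5 165.5]
[228.5 185. ]
[238.3 184.8]
bolt
[261.8 152.2]
[284.7 151.7]
[262.  163.4]
[284.6 162.9]
```

```bash
python3 - <<'E'
from h import *
q=[.5669,.1744,.045]
delta(w(q,[-.163,.051,.070])[0],-87.4)
E
```

```text
t 3.62 pos [0.4149 0.1825 0.2638] yaw -88.67 F [-0.2 -0.2 -0.2] w 0.0001
rotvec to ori [-1.3 -0.9 -0.1] shift in final axes [ 0.1938 -0.0361  0.0115] in current [ 0.1936 -0.0361  0.0152]
```

>>> {"name": "carry_out", "arguments": {"linear": [[0, -0.036, 0.0115], [0, 0, 0], [0.05, 0, 0], [0.05, 0, 0], [0.04, 0, 0], [0, 0, 0]], "rotation": [[1.3, -0.9, 0], [0, 0, 0], [0, 0, 0], [0, 0, 0], [0, 0, 0], [0, 0, 0]], "fingers": [0.045, 0.045, 0.045, 0.045, 0.045, 0.045], "force": 30}}

```text
clock: 4.38
ee_pos: [0.4055, 0.2082, 0.124]
tool_rot: [169.0, 89.4, -11.9]
contact_force: [-0.9, 0.7, 1.1]
gripper_width: 0.045
```

```bash
python3 - <<'E'
from h import *
q=[.5669,.1744,.045]
delta(w(q,[-.163,.051,.070])[0],-87.4)
E
```

```text
t 4.38 pos [0.4055 0.2082 0.124 ] yaw -90.95 F [-0.9  0.7  1.1] w 0.045
rotvec to ori [-3.6 -0.5 -0.1] shift in final axes [ 0.054  -0.01    0.0032] in current [ 0.0539 -0.0099  0.0044]
```

>>> {"name": "carry_out", "arguments": {"linear": [[0, -0.01, 0.0035], [0, 0, 0], [0.03, 0, 0], [0.024, 0, 0], [0, 0, 0]], "rotation": [[-3.6, -0.5, 0], [0, 0, 0], [0, 0, 0], [0, 0, 0], [0, 0, 0]], "fingers": [0.045, 0.045, 0.045, 0.045, 0.045]}}

```text
clock: 5.0
ee_pos: [0.4102, 0.2157, 0.0802]
tool_rot: [-175.9, 88.8, 6.3]
contact_force: [-0.1, 0.8, -0.3]
gripper_width: 0.0449
```

```bash
python3 - <<'E'
from h import *
q=[.5669,.1744,.045]
delta(w(q,[-.163,.051,.070])[0],-87.4)
E
```

```text
t 5.0 pos [0.4102 0.2157 0.0802] yaw -87.81 F [-0.1  0.8 -0.3] w 0.0449
rotvec to ori [-0.4 -1.1  0.1] shift in final axes [ 0.0102 -0.0027  0.0083] in current [ 0.01   -0.0026  0.0085]
```

>>> {"name": "carry_out", "arguments": {"linear": [[0.0, -0.0025, 0.009], [0.008, 0, 0], [0, 0, 0], [0, 0, 0], [0, 0, 0], [0, 0, 0]], "rotation": [[0, -1.2, 0], [0, 0, 0], [0, 0, 0], [0, 0, 0], [0, 0, 0], [0, 0, 0]], "fingers": [0.045, 0.045, 0.045, 0, 0, 0], "force": 30}}

```text
clock: 5.75
ee_pos: [0.4037, 0.2188, 0.0768]
tool_rot: [-147.6, 89.6, 34.5]
contact_force: [0.0, 0.3, -0.4]
gripper_width: 0.0114
```

```bash
python3 - <<'E'
from h import *
q=[.5669,.1744,.045]
delta(w(q,[-.163,.047+.052,.070])[0],-87.4)
E
```

```text
t 5.75 pos [0.4037 0.2188 0.0768] yaw -87.82 F [ 0.   0.3 -0.4] w 0.0114
rotvec to ori [-0.4 -0.4  0.2] shift in final axes [ 0.0068 -0.0473  0.0019] in current [ 0.007  -0.0473  0.0023]
```

>>> {"name": "carry_out", "arguments": {"linear": [[0, -0.015, 0], [0, -0.015, 0], [0, -0.012, 0], [0, -0.006, 0], [0, -0.003, 0], [0, 0, 0]], "rotation": [[0, 0, 0], [0, 0, 0], [0, 0, 0], [0, 0, 0], [0, 0, 0], [0, 0, 0]], "fingers": [0, 0, 0, 0, 0, 0]}}

```text
clock: 6.5
ee_pos: [0.4012, 0.2648, 0.0766]
tool_rot: [100.3, 88.9, -77.4]
contact_force: [-2.0, -1.5, 2.1]
gripper_width: 0.0111
```

>>> {"name": "carry_out", "arguments": {"linear": [[0, -0.004, 0], [0, -0.004, 0], [0, 0, 0]], "rotation": [[0, 0, 0], [0, 0, 0], [0, 0, 0]], "fingers": [0, 0, 0]}}

```text
clock: 6.88
ee_pos: [0.4012, 0.2646, 0.0765]
tool_rot: [92.3, 87.6, -85.5]
contact_force: [-1.2, -1.8, 1.6]
gripper_width: 0.011
```

>>> {"name": "carry_out", "arguments": {"linear": [[0, -0.01, 0], [0, -0.01, 0], [0, 0, 0]], "rotation": [[0, 0, 0], [0, 0, 0], [0, 0, 0]], "fingers": [0, 0, 0]}}

```text
clock: 7.25
ee_pos: [0.4012, 0.2641, 0.0763]
tool_rot: [88.5, 84.8, -89.6]
contact_force: [-3.5, 2.9, 3.1]
gripper_width: 0.0112
```

```bash
python3 - <<'E'
from h import *
q=[.5669,.1744,.045]
delta(w(q,[-.163,.047+.052,.070])[0],-87.4)
p=cams.capture('wrist'); save(p,'w2')
E
```

```text
t 7.25 pos [0.4012 0.2641 0.0763] yaw -88.14 F [-3.5  2.9  3.1] w 0.0112
rotvec to ori [-0.7  0.2 -5.2] shift in final axes [ 0.0063 -0.0019  0.0015] in current [ 0.0061 -0.0025  0.0015]
```

>>> {"name": "carry_out", "arguments": {"linear": [[0, 0, 0], [0, 0, 0], [-0.04, 0, 0], [-0.03, 0, 0], [0, 0, 0]], "rotation": [[0, 0, 0], [0, 0, -4], [0, 0, -1], [0, 0, 0], [0, 0, 0]], "fingers": [0.03, 0.03, 0.03, 0, 0]}}

```text
clock: 7.92
ee_pos: [0.4015, 0.2702, 0.1469]
tool_rot: [-82.1, 89.5, 99.8]
contact_force: [0.5, 0.4, -0.5]
gripper_width: 0.0
```

```bash
python3 - <<'E'
from h import *
q=[.5669,.1744,.045]
delta(w(q,[-.110,0,.076])[0],-87.4)
E
```

```text
t 7.92 pos [0.4015 0.2702 0.1469] yaw -88.17 F [ 0.5  0.4 -0.5] w 0.0
rotvec to ori [-0.8  0.1  0.5] shift in final axes [ 0.0709  0.1032 -0.0509] in current [ 0.07    0.1031 -0.0523]
```

>>> {"name": "carry_out", "arguments": {"linear": [[0, 0.05, -0.025], [0, 0.05, -0.025], [0, 0, 0], [0, 0, 0]], "rotation": [[-0.8, 0, 0.5], [0, 0, 0], [0, 0, 0], [0, 0, 0]], "fingers": [0, 0, 0, 0]}}

```text
clock: 8.43
ee_pos: [0.4552, 0.1733, 0.1409]
tool_rot: [-20.7, 89.7, 162.1]
contact_force: [-0.7, -0.2, 0.3]
gripper_width: 0.0001
```

```bash
python3 - <<'E'
from h import *
q=[.5669,.1744,.045]
delta(w(q,[-.110,0,.076])[0],-87.4)
p=cams.capture('wrist'); save(p,'w3')
for X in w(q,[[-.135+a,b,.098] for a in(.006,-.006) for b in (.012,-.012)]): print(np.round(px(p,X),1))
I=p['img'];hsv=cv2.cvtColor(I,cv2.COLOR_BGR2HSV); H,S,V=[hsv[...,i].astype(int) for i in range(3)]
red=(S>150)&(V>110)&((H<8)|(H>172));print(blob(red)[:3])
y=(H>20)&(H<35)&(S>150)&(V>110);print(blob(y)[:3])
for X in w(q,[[-.163,.097,.098]]): print(np.round(px(p,X),1))
E
```

```text
t 8.43 pos [0.4552 0.1733 0.1409] yaw -87.12 F [-0.7 -0.2  0.3] w 0.0001
rotvec to ori [0.3 0.3 0.1] shift in final axes [ 0.0649  0.0039 -0.0016] in current [ 0.0648  0.0041 -0.002 ]
[247.5 239.4]
[281.8 239.6]
[247.6 254.5]
[281.3 254.7]
[(350, [249, 179, 30, 14], [262.8, 184.4]), (8, [260, 196, 4, 4], [261.5, 197.2]), (6, [261, 203, 3, 5], [262.2, 205.3])]
[(383, [124, 268, 18, 27], [132.7, 281.4])]
[132.2 280. ]
```

>>> {"name": "carry_out", "arguments": {"linear": [[0, 0.004, -0.002], [0.035, 0, 0], [0.03, 0, 0], [0, 0, 0]], "rotation": [[0, 0, 0], [0, 0, 0], [0, 0, 0], [0, 0, 0]], "fingers": [0, 0, 0, 0]}}

```text
clock: 8.98
ee_pos: [0.456, 0.173, 0.0743]
tool_rot: [-31.9, 89.7, 151.4]
contact_force: [-0.3, 0.3, 0.1]
gripper_width: 0.0005
```

```bash
python3 - <<'E'
from h import *
q=[.5669,.1744,.045]
delta(w(q,[-.110,0,.076])[0],-87.4)
E
```

```text
t 8.97 pos [0.456  0.173  0.0743] yaw -86.71 F [-0.3  0.3  0.1] w 0.0005
rotvec to ori [0.7 0.3 0.2] shift in final axes [-0.0017  0.0036 -0.0008] in current [-0.0017  0.0036 -0.0008]
```

>>> {"name": "carry_out", "arguments": {"linear": [[0, 0.003, 0.015], [0, 0, 0.015], [0, 0, 0.012], [0, 0, 0.008], [0, 0, 0.006], [0, 0, 0]], "rotation": [[0, 0, 0], [0, 0, 0], [0, 0, 0], [0, 0, 0], [0, 0, 0], [0, 0, 0]], "fingers": [0, 0, 0, 0, 0, 0]}}

```text
clock: 9.72
ee_pos: [0.4134, 0.1691, 0.081]
tool_rot: [-172.8, 87.7, 10.6]
contact_force: [-0.6, -0.4, -1.0]
gripper_width: 0.0
```

```bash
python3 - <<'E'
from h import *
q=[.5669,.1744,.045]
delta(w(q,[-.154,0,.076])[0],-87.4)
E
```

```text
t 9.72 pos [0.4134 0.1691 0.081 ] yaw -86.58 F [-0.6 -0.4 -1. ] w 0.0
rotvec to ori [ 0.8 -2.2  0.3] shift in final axes [0.005  0.0016 0.0004] in current [0.0049 0.0016 0.0006]
```

>>> {"name": "carry_out", "arguments": {"linear": [[0, 0, 0.012], [0, 0, 0.012], [0, 0, 0]], "rotation": [[0, 0, 0], [0, 0, 0], [0, 0, 0]], "fingers": [0, 0, 0]}}

```text
clock: 10.1
ee_pos: [0.4145, 0.169, 0.0865]
tool_rot: [-176.0, 83.9, 7.3]
contact_force: [-1.1, -0.1, -1.2]
gripper_width: -0.0001
```

>>> {"name": "carry_out", "arguments": {"linear": [[0, 0, -0.01], [-0.05, 0, 0], [-0.05, 0, 0], [-0.05, 0, 0], [0, 0, 0]], "rotation": [[0, -3, 0], [0, -3, 0], [0, 0, 0], [0, 0, 0], [0, 0, 0]], "fingers": [0, 0.08, 0.08, 0.08, 0.08]}}

```text
clock: 10.72
ee_pos: [0.4171, 0.1687, 0.2428]
tool_rot: [-42.3, 89.2, 141.1]
contact_force: [-0.2, 0.6, -0.0]
gripper_width: 0.0724
```

```bash
python3 - <<'E'
from h import *
q=[.5669,.1744,.045]
p=cams.capture('wrist'); save(p,'w4')
I=p['img'];hsv=cv2.cvtColor(I,cv2.COLOR_BGR2HSV); H,S,V=[hsv[...,i].astype(int) for i in range(3)]
red=(S>150)&(V>110)&((H<8)|(H>172));print(blob(red)[:4])
for X in w(q,[[-.171,0,.098],[-.135,0,.098],[-.163,.097,.098]]): print(np.round(px(p,X),1))
p=cams.capture('top'); r=[]
for d in cams.look_for(p,'roll0')+cams.look_for(cams.capture('scene'),'roll0'): print(np.round(d['centre'],3),round(d['conf'],2))
I=p['img'];hsv=cv2.cvtColor(I,cv2.COLOR_BGR2HSV); H,S,V=[hsv[...,i].astype(int) for i in range(3)]
save(p,'top1')
E
```

```text
[(866, [251, 132, 22, 44], [261.1, 151.5])]
[261.2 194.5]
[261.8 160.2]
[166.1 185.5]
[ 0.552 -0.186  0.059] 0.86
[ 0.403 -0.194  0.061] 0.83
[ 0.56  -0.276  0.056] 0.71
[ 0.419 -0.315  0.058] 0.64
[ 0.429 -0.325  0.054] 0.86
[ 0.416 -0.211  0.053] 0.81
[ 0.568 -0.292  0.055] 0.69
[0.409 0.16  0.065] 0.61
[ 0.56  -0.199  0.054] 0.6
```

View pics/w4.png

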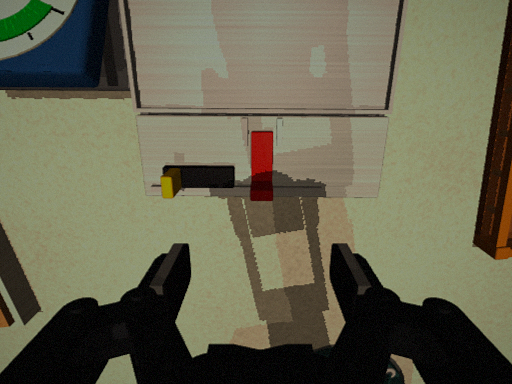

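```bash
python3 - <<'E'
from h import *
delta([.41,-.25,.28],-79.4)
E
```

```text
t 10.97 pos [0.4146 0.1678 0.2355] yaw -86.6 F [ 0.4  0.4 -0.6] w 0.0797
rotvec to ori [-7.2  1.3  0.4] shift in final axes [-0.0445  0.4098  0.0814] in current [-0.0463  0.4165  0.0304]
```

>>> {"name": "carry_out", "arguments": {"linear": [[0, 0, 0], [-0.006, 0.0585, 0.0116], [-0.006, 0.0585, 0.0116], [-0.006, 0.0585, 0.0116], [-0.006, 0.0585, 0.0116], [-0.006, 0.0585, 0.0116], [-0.006, 0.0585, 0.0116], [-0.006, 0.0585, 0.0116], [0, 0, 0], [0, 0, 0]], "rotation": [[-7.2, 1, 0], [0, 0, 0], [0, 0, 0], [0, 0, 0], [0, 0, 0], [0, 0, 0], [0, 0, 0], [0, 0, 0], [0, 0, 0], [0, 0, 0]], "fingers": [0.08, 0.08, 0.08, 0.08, 0.08, 0.08, 0.08, 0.08, 0.08, 0.08]}}

```text
clock: 12.22
ee_pos: [0.4066, -0.2583, 0.257]
tool_rot: [-39.4, 87.7, 151.8]
contact_force: [-0.2, 1.2, -0.3]
gripper_width: 0.0803
```

```bash
python3 - <<'E'
from h import *
delta([.41,-.25,.28],-79.4)
p=cams.capture('wrist'); save(p,'w5')
for d in cams.look_for(p,'roll0'): print(np.round(d['centre'],3),round(d['conf'],2),np.round(px(p,d['centre'])))
import pickle; pickle.dump({k:p[k] for k in p},open('w5.pkl','wb'))
E
```

```text
t 12.22 pos [ 0.4066 -0.2583  0.257 ] yaw -78.81 F [-0.2  1.2 -0.3] w 0.0803
rotvec to ori [0.6 1.8 1.4] shift in final axes [-0.023  -0.0076 -0.0048] in current [-0.023  -0.0081 -0.0042]
[ 0.426 -0.31   0.064] 0.83 [312. 152.]
[ 0.542 -0.285  0.055] 0.81 [316.  37.]
[ 0.415 -0.197  0.057] 0.71 [213. 141.]
[ 0.532 -0.199  0.058] 0.7 [232.  29.]
```

View pics/w5.png

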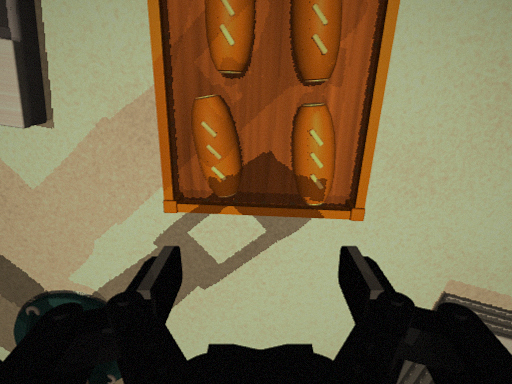

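```bash
cat >> h.py <<'E'
def roll(p,a,b,z=.03):
    A,B=onplane(p,*a,z),onplane(p,*b,z); d=A-B; m=(A+B)/2; y=np.degrees(np.arctan2(d[1],d[0]))
    print('roll mid',m.round(4),'len',np.linalg.norm(d).round(4),'yaw',y.round(1)); return m,y
E
python3 - <<'E'
from h import *
import pickle
p=pickle.load(open('w5.pkl','rb'))
A=roll(p,(205,96),(229,196)); B=roll(p,(314,103),(319,204))
c=[onplane(p,*a,.043) for a in [(170,206),(358,213)]]; print(c,np.linalg.norm(c[0]-c[1]))
delta([*A[0][:2],.15],A[1]-90)
E
```

```text
roll mid [ 0.4    -0.2002  0.03  ] len 0.1291 yaw 21.9
roll mid [ 0.4154 -0.3241  0.03  ] len 0.1303 yaw 17.8
[array([ 0.31572509, -0.15158841,  0.043     ]), array([ 0.3564041 , -0.39304794,  0.043     ])] 0.2448621787760423
t 12.32 pos [ 0.4069 -0.2577  0.2573] yaw -78.71 F [-0.6 -0.6 -0.2] w 0.0801
rotvec to ori [-10.6   1.6   1.6] shift in final axes [ 0.1073 -0.0559 -0.015 ] in current [ 0.1085 -0.0551 -0.0078]
```

```bash
python3 - <<'E'
from h import *
import pickle
p=pickle.load(open('w5.pkl','rb'))
A=roll(p,(205,96),(229,196),.042); B=roll(p,(314,103),(319,204),.042)
delta([*A[0][:2],.12],A[1]-90)
E
```

```text
roll mid [ 0.403  -0.2017  0.042 ] len 0.1249 yaw 21.9
roll mid [ 0.4179 -0.3215  0.042 ] len 0.126 yaw 17.8
t 12.32 pos [ 0.4069 -0.2577  0.2573] yaw -78.71 F [-0.6 -0.6 -0.2] w 0.0801
rotvec to ori [-10.6   1.6   1.6] shift in final axes [ 0.1373 -0.0534 -0.0173] in current [ 0.1383 -0.0523 -0.0113]
```

>>> {"name": "carry_out", "arguments": {"linear": [[0, 0, 0], [0, 0, 0], [0.03, -0.053, -0.017], [0.05, 0, 0], [0.04, 0, 0], [0, 0, 0]], "rotation": [[-6, 1.6, 1.6], [-4.6, 0, 0], [0, 0, 0], [0, 0, 0], [0, 0, 0], [0, 0, 0]], "fingers": [0.08, 0.08, 0.078, 0.078, 0.078, 0.078]}}

```text
clock: 13.08
ee_pos: [0.404, -0.1934, 0.1366]
tool_rot: [124.7, 89.7, -32.2]
contact_force: [0.1, -0.4, 0.2]
gripper_width: 0.0782
```

```bash
python3 - <<'E'
from h import *
delta([.404,-.201,.026],21.9-90)
p=cams.capture('wrist'); save(p,'w6')
E
```

```text
t 13.07 pos [ 0.404  -0.1934  0.1366] yaw -66.83 F [ 0.1 -0.4  0.2] w 0.0782
rotvec to ori [ 1.3 -0.2 -0.2] shift in final axes [0.1106 0.0071 0.0029] in current [0.1106 0.0065 0.0034]
```

View pics/w6.png

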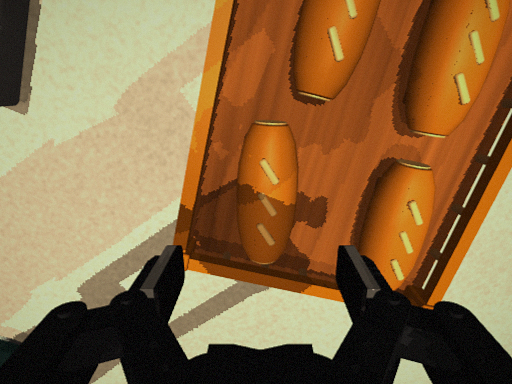

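>>> {"name": "carry_out", "arguments": {"linear": [[0, 0.0065, 0.003], [0.035, 0, 0], [0.035, 0, 0], [0, 0, 0]], "rotation": [[0.6, 0, 0], [0, 0, 0], [0, 0, 0], [0, 0, 0]], "fingers": [0.078, 0.078, 0.078, 0.078]}}

```text
clock: 13.62
ee_pos: [0.4124, -0.2069, 0.0781]
tool_rot: [123.3, 88.3, -34.2]
contact_force: [-0.1, 0.8, 1.1]
gripper_width: 0.078
```

```bash
python3 - <<'E'
from h import *
delta([.404,-.201,.026],22.5-90)
E
```

```text
t 13.62 pos [ 0.4124 -0.2069  0.0781] yaw -67.48 F [-0.1  0.8  1.1] w 0.078
rotvec to ori [ 0.  -0.9 -1.4] shift in final axes [ 0.0521 -0.0087  0.0055] in current [ 0.0518 -0.01    0.0063]
```

>>> {"name": "carry_out", "arguments": {"linear": [[0, -0.006, 0.0055], [0, 0, 0], [0.02, 0, 0], [0.02, 0, 0], [0, 0, 0]], "rotation": [[0, -0.9, -1.4], [0, 0, 0], [0, 0, 0], [0, 0, 0], [0, 0, 0]], "fingers": [0.078, 0.078, 0.078, 0.078, 0.078]}}

```text
clock: 14.25
ee_pos: [0.4106, -0.2081, 0.0474]
tool_rot: [124.1, 89.0, -33.4]
contact_force: [-0.8, 0.7, -0.4]
gripper_width: 0.0785
```

```bash
python3 - <<'E'
from h import *
delta([.404,-.201,.026],22.5-90)
E
```

```text
t 14.25 pos [ 0.4106 -0.2081  0.0474] yaw -67.53 F [-0.8  0.7 -0.4] w 0.0785
rotvec to ori [-0.  -0.5 -0.8] shift in final axes [ 0.0214 -0.0091  0.0034] in current [ 0.0212 -0.0093  0.0036]
```

>>> {"name": "carry_out", "arguments": {"linear": [[0, -0.011, 0.004], [0, 0, 0], [0.015, 0, 0], [0.01, 0, 0], [0, 0, 0]], "rotation": [[0, -0.5, -0.8], [0, 0, 0], [0, 0, 0], [0, 0, 0], [0, 0, 0]], "fingers": [0.078, 0.078, 0.078, 0.078, 0.078]}}

```text
clock: 14.88
ee_pos: [0.4041, -0.1999, 0.024]
tool_rot: [132.0, 89.7, -25.5]
contact_force: [0.3, 0.2, 0.1]
gripper_width: 0.0784
```

```bash
python3 - <<'E'
from h import *
delta([.404,-.201,.026],22.5-90)
E
```

```text
t 14.88 pos [ 0.4041 -0.1999  0.024 ] yaw -67.52 F [0.3 0.2 0.1] w 0.0784
rotvec to ori [-0.  -0.2 -0.2] shift in final axes [-0.002   0.001   0.0005] in current [-0.002   0.001   0.0004]
```

>>> {"name": "carry_out", "arguments": {"linear": [[0, 0, 0], [0, 0, 0], [0, 0, 0], [-0.03, 0, 0], [-0.05, 0, 0], [-0.05, 0, 0], [0, 0, 0]], "rotation": [[0, 0, 0], [0, 0, 0], [0, 0, 0], [0, 0, 0], [0, 0, 0], [0, 0, 0], [0, 0, 0]], "fingers": [0.03, 0.03, 0.03, 0.03, 0.03, 0.03, 0.03], "force": 30}}

```text
clock: 15.75
ee_pos: [0.4027, -0.1993, 0.1564]
tool_rot: [145.4, 89.9, -12.1]
contact_force: [0.5, -0.1, -1.0]
gripper_width: 0.051
```

```bash
python3 - <<'E'
from h import *
q=[.5669,.1744,.045]
delta(w(q,[0,-.078,.15])[0],-87.4)
E
```

```text
t 15.75 pos [ 0.4027 -0.1993  0.1564] yaw -67.53 F [ 0.5 -0.1 -1. ] w 0.051
rotvec to ori [19.9 -0.1 -0. ] shift in final axes [ 0.0064 -0.2879 -0.1809] in current [ 0.0066 -0.2092 -0.268 ]
```

>>> {"name": "carry_out", "arguments": {"linear": [[0, 0, 0], [0, 0, 0], [0, -0.048, -0.03], [0, -0.048, -0.03], [0, -0.048, -0.03], [0, -0.048, -0.03], [0, -0.048, -0.03], [0, -0.048, -0.03], [0, 0, 0], [0, 0, 0]], "rotation": [[10, 0, 0], [10, 0, 0], [0, 0, 0], [0, 0, 0], [0, 0, 0], [0, 0, 0], [0, 0, 0], [0, 0, 0], [0, 0, 0], [0, 0, 0]], "fingers": [0.03, 0.03, 0.03, 0.03, 0.03, 0.03, 0.03, 0.03, 0.03, 0.03]}}

```text
clock: 17.0
ee_pos: [0.5728, 0.1018, 0.1403]
tool_rot: [-0.9, 88.9, -179.4]
contact_force: [-0.8, 0.2, -0.7]
gripper_width: 0.051
```

```bash
python3 - <<'E'
from h import *
q=[.5669,.1744,.045]
delta(w(q,[0,-.078,.12])[0],-87.4)
E
```

```text
t 17.0 pos [0.5728 0.1018 0.1403] yaw -88.51 F [-0.8  0.2 -0.7] w 0.051
rotvec to ori [-1.1  1.1  0. ] shift in final axes [0.0203 0.0052 0.0027] in current [0.0203 0.0053 0.0022]
```

>>> {"name": "carry_out", "arguments": {"linear": [[0, 0.006, 0.002], [0, 0, 0], [0.02, 0, 0], [0.02, 0, 0], [0, 0, 0]], "rotation": [[-1.1, 1.1, 0], [0, 0, 0], [0, 0, 0], [0, 0, 0], [0, 0, 0]], "fingers": [0.03, 0.03, 0.03, 0.03, 0.03]}}

```text
clock: 17.62
ee_pos: [0.5691, 0.0896, 0.1005]
tool_rot: [167.8, 89.8, -10.0]
contact_force: [-0.4, -0.3, -1.5]
gripper_width: 0.0513
```

```bash
python3 - <<'E'
from h import *
q=[.5669,.1744,.045]
delta(w(q,[0,-.078,.079])[0],-87.4)
E
```

```text
t 17.62 pos [0.5691 0.0896 0.1005] yaw -87.79 F [-0.4 -0.3 -1.5] w 0.0513
rotvec to ori [-0.4 -0.2 -0. ] shift in final axes [ 0.0215 -0.0068 -0.0016] in current [ 0.0215 -0.0068 -0.0015]
```

>>> {"name": "carry_out", "arguments": {"linear": [[0, -0.0065, 0], [0, 0, 0], [0.01, 0, 0], [0.008, 0, 0], [0.004, 0, 0], [0, 0, 0]], "rotation": [[0, 0, 0], [0, 0, 0], [0, 0, 0], [0, 0, 0], [0, 0, 0], [0, 0, 0]], "fingers": [0.03, 0.03, 0.03, 0.03, 0.03, 0.03]}}

```text
clock: 18.38
ee_pos: [0.5702, 0.096, 0.0801]
tool_rot: [177.4, 89.6, -0.5]
contact_force: [-0.0, 1.2, -1.4]
gripper_width: 0.0508
```

```bash
python3 - <<'E'
from h import *
q=[.5669,.1744,.045]
delta(w(q,[0,-.078,.079])[0],-87.4)
E
```

```text
t 18.38 pos [0.5702 0.096  0.0801] yaw -87.85 F [-0.   1.2 -1.4] w 0.0508
rotvec to ori [-0.4 -0.4 -0. ] shift in final axes [ 0.0011 -0.0004 -0.0002] in current [ 0.0011 -0.0004 -0.0002]
```

>>> {"name": "carry_out", "arguments": {"linear": [[0.005, 0, 0], [0, 0, 0], [0, 0, 0], [0, 0, 0], [-0.03, 0, 0], [-0.05, 0, 0], [-0.05, 0, 0], [0, 0, 0]], "rotation": [[0, 0, 0], [0, 0, 0], [0, 0, 0], [0, 0, 0], [0, 0, 0], [0, 0, 0], [0, 0, 0], [0, 0, 0]], "fingers": [0.03, 0.03, 0.063, 0.063, 0.063, 0.063, 0.063, 0.063]}}

```text
clock: 19.38
ee_pos: [0.5697, 0.096, 0.2096]
tool_rot: [177.9, 89.5, 0.1]
contact_force: [-0.3, -0.6, -0.4]
gripper_width: 0.0629
```

```bash
cat >> h.py <<'E'
def dial(p,name=None):
    q=[.5669,.1744,.045]; I=p['img'];hsv=cv2.cvtColor(I,cv2.COLOR_BGR2HSV); H,S,V=[hsv[...,i].astype(int) for i in range(3)]
    n=np.array([.5*np.cos(q[2]),.5*np.sin(q[2]),.866]); ex=np.array([.866*np.cos(q[2]),.866*np.sin(q[2]),-.5]); ey=np.cross(n,ex)
    R=np.array(p['R']);o=-R.T@np.array(p['t'])
    # rectify dial: pixels 0.25mm, plane through housing's face centre (height free -> pivot found below)
    c0=w(q,[.0075,.2325,.095])[0]; k=np.arange(-80,80,.25)/1000; A,B=np.meshgrid(k,k)
    P=c0-B[...,None]*ex-A[...,None]*ey; C=P@R.T+np.array(p['t'])
    u=(p['fx']*C[...,0]/C[...,2]+p['cx']).astype('float32'); v=(p['fy']*C[...,1]/C[...,2]+p['cy']).astype('float32')
    D=cv2.remap(I,u,v,cv2.INTER_CUBIC)
    if name: cv2.imwrite(f'pics/{name}.png',D)
    return D
E
python3 - <<'E'
from h import *
p=cams.capture('top'); save(p,'top2'); D=dial(p,'d2'); D0=dial(dict(p,img=cv2.imread('pics/top0.png')))
W=p['img'][160:300,110:290]
cv2.imwrite('pics/d2m.png',np.hstack([D0[120:520,120:520],D[120:520,120:520]]))
s=readout.sense(); print(s['ee_pos'],s['gripper_width'])
for d in cams.look_for(p,'roll0'): print(np.round(d['centre'],3),round(d['conf'],2))
E
```

```text
[0.56836225 0.09587839 0.20663746] 0.0628308940000438
[ 0.559 -0.274  0.054] 0.72
[ 0.55  -0.188  0.055] 0.68
[ 0.418 -0.312  0.059] 0.62
[0.533 0.093 0.108] 0.61
```

View pics/d2m.png

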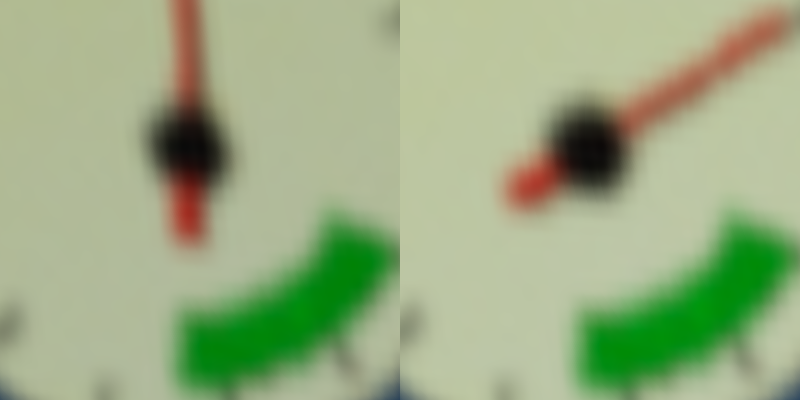

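```bash
python3 - <<'E'
from h import *
delta([.418,-.3205,.15],17.8-90)
E
```

```text
t 19.48 pos [0.5673 0.0958 0.2042] yaw -87.86 F [-1.6  0.7 -1.1] w 0.0631
rotvec to ori [-15.7   0.   -0. ] shift in final axes [0.0542 0.3507 0.2694] in current [0.0545 0.4104 0.1647]
```

>>> {"name": "carry_out", "arguments": {"linear": [[0, 0, 0], [0, 0, 0], [0, 0.044, 0.034], [0, 0.044, 0.034], [0, 0.044, 0.034], [0, 0.044, 0.034], [0, 0.044, 0.034], [0, 0.044, 0.034], [0, 0.044, 0.034], [0, 0.04, 0.03], [0.05, 0, 0], [0, 0, 0]], "rotation": [[-8, 0, 0], [-7.7, 0, 0], [0, 0, 0], [0, 0, 0], [0, 0, 0], [0, 0, 0], [0, 0, 0], [0, 0, 0], [0, 0, 0], [0, 0, 0], [0, 0, 0], [0, 0, 0]], "fingers": [0.07, 0.07, 0.07, 0.07, 0.07, 0.07, 0.07, 0.07, 0.07, 0.07, 0.07, 0.07]}}

```text
clock: 20.98
ee_pos: [0.4048, -0.326, 0.1256]
tool_rot: [-40.0, 87.3, 158.5]
contact_force: [-0.2, 0.4, -0.4]
gripper_width: 0.07
```

```bash
python3 - <<'E'
from h import *
delta([.418,-.3205,.12],17.8-90)
E
```

```text
t 20.98 pos [ 0.4048 -0.326   0.1256] yaw -71.53 F [-0.2  0.4 -0.4] w 0.07
rotvec to ori [0.7 2.1 1.7] shift in final axes [ 0.0056 -0.0012 -0.0142] in current [ 0.0052 -0.0009 -0.0144]
```

>>> {"name": "carry_out", "arguments": {"linear": [[0, -0.001, -0.0145], [0, 0, 0], [0, 0, 0]], "rotation": [[0.7, 2, 1.7], [0, 0, 0], [0, 0, 0]], "fingers": [0.07, 0.07, 0.07]}}

```text
clock: 21.35
ee_pos: [0.4199, -0.3207, 0.1278]
tool_rot: [82.0, 89.9, -80.1]
contact_force: [-0.7, 0.0, 0.2]
gripper_width: 0.0702
```

```bash
python3 - <<'E'
from h import *
delta([.418,-.3205,.026],17.8-90)
p=cams.capture('wrist'); save(p,'w7')
for d in cams.look_for(p,'roll0'): print(np.round(d['centre'],3),round(d['conf'],2),np.round(px(p,d['centre'])))
E
```

```text
t 21.35 pos [ 0.4199 -0.3207  0.1278] yaw -72.1 F [-0.7  0.   0.2] w 0.0702
rotvec to ori [ 0.1  0.  -0.1] shift in final axes [ 0.1018 -0.0007  0.0017] in current [ 0.1018 -0.001   0.0017]
[ 0.512 -0.206  0.059] 0.82 [131.  21.]
[ 0.53  -0.292  0.057] 0.7 [269.  37.]
[ 0.43  -0.311  0.06 ] 0.63 [251. 188.]
[ 0.446 -0.235  0.019] 0.61 [171. 128.]
```

View pics/w7.png

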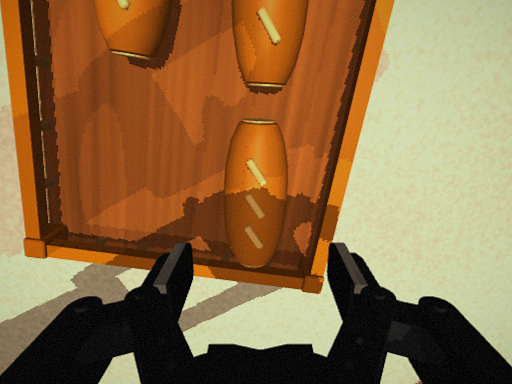

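```bash
python3 - <<'E'
from h import *
p=cams.capture('wrist')
s=readout.sense(); M=Ro.from_euler('xyz',s['tool_rot'],degrees=True).as_matrix()
for y in (-.05,.035,.049):
  for z in (-.011,.011):
    X=s['ee_pos']+M@[0,y,z]; X[2]=.042; print(y,z,np.round(px(p,X)))
E
```

```text
-0.05 -0.011 [197. 183.]
-0.05 0.011 [199. 208.]
0.035 -0.011 [303. 183.]
0.035 0.011 [301. 208.]
0.049 -0.011 [320. 183.]
0.049 0.011 [318. 208.]
```

>>> {"name": "carry_out", "arguments": {"linear": [[0, -0.001, -0.006], [0.04, 0, 0], [0.03, 0, 0], [0, 0, 0]], "rotation": [[0, 0, 0], [0, 0, 0], [0, 0, 0], [0, 0, 0]], "fingers": [0.065, 0.065, 0.065, 0.065]}}

```text
clock: 22.0
ee_pos: [0.4275, -0.3188, 0.0581]
tool_rot: [109.8, 89.6, -52.3]
contact_force: [1.1, 0.5, -0.4]
gripper_width: 0.0652
```

```bash
python3 - <<'E'
from h import *
delta([.421,-.319,.026],17.8-90)
E
```

```text
t 22.0 pos [ 0.4275 -0.3188  0.0581] yaw -72.11 F [ 1.1  0.5 -0.4] w 0.0652
rotvec to ori [ 0.1 -0.1 -0.3] shift in final axes [ 0.0321 -0.0018  0.0062] in current [ 0.032  -0.002   0.0063]
```

>>> {"name": "carry_out", "arguments": {"linear": [[0, -0.001, 0.004], [0.015, 0, 0], [0.015, 0, 0], [0, 0, 0]], "rotation": [[0, 0, 0], [0, 0, 0], [0, 0, 0], [0, 0, 0]], "fingers": [0.065, 0.065, 0.065, 0.065]}}

```text
clock: 22.5
ee_pos: [0.4252, -0.3209, 0.0299]
tool_rot: [114.4, 89.3, -47.7]
contact_force: [-0.8, 0.9, -0.6]
gripper_width: 0.0653
```

```bash
python3 - <<'E'
from h import *
delta([.421,-.319,.026],17.8-90)
E
```

```text
t 22.5 pos [ 0.4252 -0.3209  0.0299] yaw -72.11 F [-0.8  0.9 -0.6] w 0.0653
rotvec to ori [ 0.1 -0.3 -0.6] shift in final axes [ 0.0039 -0.0031  0.0034] in current [ 0.0038 -0.0031  0.0034]
```

>>> {"name": "carry_out", "arguments": {"linear": [[0.005, 0, 0], [0, 0, 0], [0, 0, 0], [0, 0, 0], [-0.03, 0, 0], [-0.05, 0, 0], [-0.05, 0, 0], [0, 0, 0]], "rotation": [[0, 0, 0], [0, 0, 0], [0, 0, 0], [0, 0, 0], [0, 0, 0], [0, 0, 0], [0, 0, 0], [0, 0, 0]], "fingers": [0.065, 0.03, 0.03, 0.03, 0.03, 0.03, 0.03, 0.03]}}

```text
clock: 23.5
ee_pos: [0.4239, -0.3196, 0.1577]
tool_rot: [113.1, 89.4, -49.0]
contact_force: [-0.2, -0.6, -0.8]
gripper_width: 0.0511
```

```bash
python3 - <<'E'
from h import *
q=[.5669,.1744,.045]
delta(w(q,[0.005,.0,.15])[0],-87.4)
E
```

```text
t 23.5 pos [ 0.4239 -0.3196  0.1577] yaw -72.11 F [-0.2 -0.6 -0.8] w 0.0511
rotvec to ori [15.3 -0.3 -0.5] shift in final axes [ 0.0077 -0.487  -0.1703] in current [ 0.0047 -0.4249 -0.2927]
```

>>> {"name": "carry_out", "arguments": {"linear": [[0, 0, 0], [0, 0, 0], [-0.002, -0.054, -0.019], [-0.002, -0.054, -0.019], [-0.002, -0.054, -0.019], [-0.002, -0.054, -0.019], [-0.002, -0.054, -0.019], [-0.002, -0.054, -0.019], [-0.002, -0.054, -0.019], [-0.002, -0.054, -0.019], [-0.002, -0.05, -0.017], [0, 0, 0], [0, 0, 0]], "rotation": [[7.6, 0, 0], [7.6, 0, 0], [0, 0, 0], [0, 0, 0], [0, 0, 0], [0, 0, 0], [0, 0, 0], [0, 0, 0], [0, 0, 0], [0, 0, 0], [0, 0, 0], [0, 0, 0], [0, 0, 0]], "fingers": [0.03, 0.03, 0.03, 0.03, 0.03, 0.03, 0.03, 0.03, 0.03, 0.03, 0.03, 0.03, 0.03]}}

```text
clock: 25.12
ee_pos: [0.5729, 0.1831, 0.154]
tool_rot: [20.5, 89.0, -157.6]
contact_force: [0.3, -0.7, -1.7]
gripper_width: 0.0508
```

```bash
python3 - <<'E'
from h import *
q=[.5669,.1744,.045]
delta(w(q,[0.005,.0,.085])[0],-87.4)
E
```

```text
t 25.12 pos [0.5729 0.1831 0.154 ] yaw -88.06 F [ 0.3 -0.7 -1.7] w 0.0508
rotvec to ori [-0.7  1.  -0.4] shift in final axes [0.069  0.0084 0.0013] in current [0.069  0.008  0.0001]
```

>>> {"name": "carry_out", "arguments": {"linear": [[0, 0.008, 0.001], [0, 0, 0], [0.025, 0, 0], [0.02, 0, 0], [0, 0, 0]], "rotation": [[-0.7, 1, 0], [0, 0, 0], [0, 0, 0], [0, 0, 0], [0, 0, 0]], "fingers": [0.03, 0.03, 0.03, 0.03, 0.03]}}

```text
clock: 25.75
ee_pos: [0.5716, 0.168, 0.1088]
tool_rot: [113.9, 89.6, -63.9]
contact_force: [0.8, -0.8, -0.2]
gripper_width: 0.0512
```

```bash
python3 - <<'E'
from h import *
q=[.5669,.1744,.045]
delta(w(q,[0.005,.0,.0785])[0],-87.4)
E
```

```text
t 25.75 pos [0.5716 0.168  0.1088] yaw -87.79 F [ 0.8 -0.8 -0.2] w 0.0512
rotvec to ori [-0.4 -0.2 -0.4] shift in final axes [ 0.0303 -0.0066 -0.0006] in current [ 0.0302 -0.0068 -0.0004]
```

>>> {"name": "carry_out", "arguments": {"linear": [[0, -0.0065, 0], [0, 0, 0], [0.015, 0, 0], [0.01, 0, 0], [0.004, 0, 0], [0, 0, 0]], "rotation": [[0, 0, 0], [0, 0, 0], [0, 0, 0], [0, 0, 0], [0, 0, 0], [0, 0, 0]], "fingers": [0.03, 0.03, 0.03, 0.03, 0.03, 0.03]}}

```text
clock: 26.5
ee_pos: [0.5728, 0.1743, 0.0806]
tool_rot: [139.5, 89.5, -38.4]
contact_force: [-0.1, 0.4, -0.3]
gripper_width: 0.0512
```

```bash
python3 - <<'E'
from h import *
q=[.5669,.1744,.045]
delta(w(q,[0.005,.0,.075])[0],-87.4)
E
```

```text
t 26.5 pos [0.5728 0.1743 0.0806] yaw -87.86 F [-0.1  0.4 -0.3] w 0.0512
rotvec to ori [-0.5 -0.4 -0.4] shift in final axes [ 0.0056 -0.0004  0.0009] in current [ 0.0055 -0.0004  0.001 ]
```

>>> {"name": "carry_out", "arguments": {"linear": [[0.005, 0, 0], [0.003, 0, 0], [0, 0, 0], [0, 0, 0], [0, 0, 0], [-0.03, 0, 0], [-0.05, 0, 0], [-0.05, 0, 0], [-0.04, 0, 0], [0, 0, 0], [0, 0, 0]], "rotation": [[0, 0, 0], [0, 0, 0], [0, 0, 0], [0, 0, 0], [0, 0, 0], [0, 0, 0], [0, 0, 0], [0, 0, 0], [0, 0, 0], [0, 0, 0], [0, 0, 0]], "fingers": [0.03, 0.03, 0.03, 0.063, 0.063, 0.063, 0.063, 0.063, 0.063, 0.063, 0.063]}}

```text
clock: 27.88
ee_pos: [0.5716, 0.1752, 0.2479]
tool_rot: [146.1, 89.4, -31.8]
contact_force: [0.0, 0.1, 0.4]
gripper_width: 0.063
```

```bash
cat >> h.py <<'E'
def angles(D):
    hsv=cv2.cvtColor(D,cv2.COLOR_BGR2HSV); H,S,V=[hsv[...,i].astype(int) for i in range(3)]
    pm=(V<60); pm[:200]=0;pm[350:]=0;pm[:,:200]=0;pm[:,420:]=0
    b=blob(pm); print('pivot',b[:2]); c=np.array(b[0][2])
    red=(S>90)&((H<10)|(H>170)); Y,X=np.nonzero(red); dx,dy=X-c[0],Y-c[1]; r=np.hypot(dx,dy)
    a=np.arctan2(dx,-dy); k=(r>60)&(r<230); t=(r>30)&(r<110)
    M=np.c_[dx,dy][r<230]; ev=np.linalg.svd(M-M.mean(0),full_matrices=False)[2][0]
    print('needle mean far',np.median(a[k]),k.sum(),'axis',np.arctan2(ev[0],-ev[1])%np.pi)
    g=(S>150)&(H>45)&(H<80); Y,X=np.nonzero(g); dx,dy=X-c[0],Y-c[1]; a=np.arctan2(dx,-dy)%(2*np.pi); r=np.hypot(dx,dy)*.25
    k=(r>44)&(r<52); print('green',np.percentile(a[k],[0,.5,50,99.5,100]).round(3),'r',r.min(),r.max())
E
python3 - <<'E'
from h import *
p=cams.capture('top'); save(p,'top3'); D=dial(p,'d3'); 
for n in ('top0','top2','top3'): angles(dial(dict(p,img=cv2.imread(f'pics/{n}.png'))))
cv2.imwrite('pics/d3m.png',np.hstack([D[:,60:580],cv2.resize(p['img'][160:288,140:244],(520,640),interpolation=cv2.INTER_CUBIC)])[::1,:800][:600])
delta([.5,.4,.3],-87.4)
for d in cams.look_for(p,'roll0'): print(np.round(d['centre'],3),round(d['conf'],2))
E
```

```text
pivot [(2827, [279, 235, 61, 63], [310.3, 266.5])]
needle mean far -0.03257523479641461 3144 axis 3.1321113271196364
green [2.05  2.062 2.609 3.155 3.163] r 41.77375072937549 60.182815238238895
pivot [(2971, [280, 239, 59, 65], [309.6, 270.7])]
needle mean far 0.9423289877360199 2631 axis 0.9890170738959503
green [2.033 2.042 2.597 3.151 3.16 ] r 41.45045988888422 58.955624201597594
pivot [(2783, [279, 240, 58, 63], [309.0, 270.1])]
needle mean far -0.9944211062037126 1703 axis 1.9451200618853794
green [2.036 2.048 2.598 3.15  3.157] r 40.27205141285951 59.16354980053174
t 27.93 pos [0.5717 0.1752 0.2481] yaw -87.86 F [-0.8  0.8  0.1] w 0.063
rotvec to ori [-0.5 -0.5 -0.3] shift in final axes [-0.0519 -0.2278  0.0614] in current [-0.0538 -0.227   0.0628]
[0.571 0.095 0.107] 0.95
[ 0.555 -0.188  0.056] 0.81
[ 0.558 -0.276  0.056] 0.72
[0.535 0.17  0.105] 0.54
```

View pics/d3m.png

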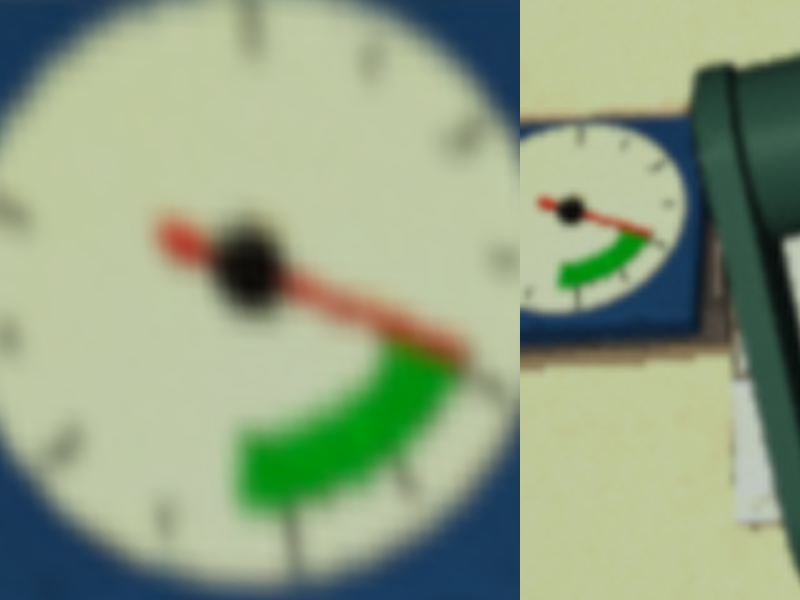

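```bash
python3 - <<'E'
from h import *
delta([.545,-.192,.16],15-90)
E
```

```text
t 27.98 pos [0.5715 0.1752 0.2476] yaw -87.86 F [-0.5  0.5 -0.4] w 0.063
rotvec to ori [-12.9  -0.4  -0.4] shift in final axes [0.0876 0.3478 0.1207] in current [0.0895 0.3654 0.0409]
```

>>> {"name": "carry_out", "arguments": {"linear": [[0, 0, 0], [0, 0, 0], [0, 0.056, 0.019], [0, 0.056, 0.019], [0, 0.056, 0.019], [0, 0.056, 0.019], [0, 0.056, 0.019], [0, 0.056, 0.019], [0.04, 0, 0], [0.04, 0, 0], [0, 0, 0], [0, 0, 0]], "rotation": [[-6.5, 0, 0], [-6.4, 0, 0], [0, 0, 0], [0, 0, 0], [0, 0, 0], [0, 0, 0], [0, 0, 0], [0, 0, 0], [0, 0, 0], [0, 0, 0], [0, 0, 0], [0, 0, 0]], "fingers": [0.07, 0.07, 0.07, 0.07, 0.07, 0.07, 0.07, 0.07, 0.07, 0.07, 0.07, 0.07]}}

```text
clock: 29.48
ee_pos: [0.5424, -0.1894, 0.1455]
tool_rot: [-14.4, 88.5, -178.8]
contact_force: [0.2, -0.4, -0.1]
gripper_width: 0.0703
```

```bash
python3 - <<'E'
from h import *
delta([.545,-.192,.16],15-90)
p=cams.capture('wrist'); save(p,'w8')
for d in cams.look_for(p,'roll0'): print(np.round(d['centre'],3),round(d['conf'],2),np.round(px(p,d['centre'])))
import pickle; pickle.dump(dict(p),open('w8.pkl','wb'))
E
```

```text
t 29.48 pos [ 0.5424 -0.1894  0.1455] yaw -74.45 F [ 0.2 -0.4 -0.1] w 0.0703
rotvec to ori [0.6 1.4 0.4] shift in final axes [-0.0145  0.0031 -0.0018] in current [-0.0146  0.0031 -0.0015]
[ 0.563 -0.188  0.058] 0.91 [265. 169.]
[ 0.569 -0.278  0.056] 0.75 [373. 190.]
```

View pics/w8.png

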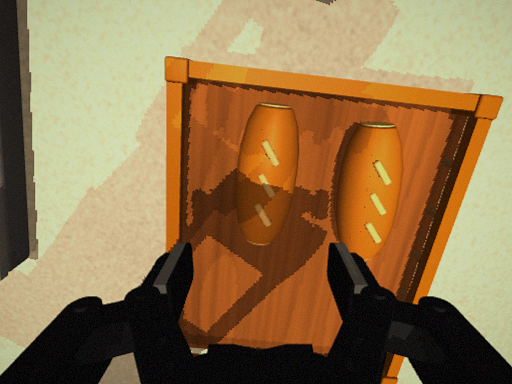

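```bash
python3 - <<'E'
from h import *
import pickle
p=pickle.load(open('w8.pkl','rb'))
C=roll(p,(277,105),(260,244),.042); roll(p,(379,124),(362,259),.042)
delta([*C[0][:2],.06],C[1]-90)
E
```

```text
roll mid [ 0.5492 -0.1944  0.042 ] len 0.126 yaw 9.5
roll mid [ 0.5587 -0.285   0.042 ] len 0.1265 yaw 16.2
t 29.57 pos [ 0.5426 -0.1894  0.1459] yaw -74.43 F [ 0.7 -0.6  0.8] w 0.0701
rotvec to ori [6.1 1.4 0.3] shift in final axes [ 0.0859  0.006  -0.0057] in current [ 0.0857  0.0071 -0.0072]
```

>>> {"name": "carry_out", "arguments": {"linear": [[0, 0, 0], [0, 0.006, -0.007], [0, 0, 0], [0.035, 0, 0], [0.02, 0, 0], [0, 0, 0]], "rotation": [[6.1, 1.4, 0], [0, 0, 0], [0, 0, 0], [0, 0, 0], [0, 0, 0], [0, 0, 0]], "fingers": [0.068, 0.068, 0.068, 0.068, 0.068, 0.068]}}

```text
clock: 30.32
ee_pos: [0.5566, -0.1949, 0.0977]
tool_rot: [162.1, 89.3, -8.1]
contact_force: [0.1, 0.4, -0.6]
gripper_width: 0.068
```

```bash
python3 - <<'E'
from h import *
delta([.5495,-.1944,.026],9.5-90)
E
```

```text
t 30.32 pos [ 0.5566 -0.1949  0.0977] yaw -80.2 F [ 0.1  0.4 -0.6] w 0.068
rotvec to ori [ 0.3 -0.6 -0.2] shift in final axes [ 0.0717 -0.0017  0.0069] in current [ 0.0716 -0.002   0.0077]
```

>>> {"name": "carry_out", "arguments": {"linear": [[0, -0.001, 0.006], [0, 0, 0], [0.03, 0, 0], [0.02, 0, 0], [0.01, 0, 0], [0, 0, 0]], "rotation": [[0, -0.6, 0], [0, 0, 0], [0, 0, 0], [0, 0, 0], [0, 0, 0], [0, 0, 0]], "fingers": [0.068, 0.068, 0.068, 0.068, 0.068, 0.068]}}

```text
clock: 31.08
ee_pos: [0.5547, -0.1972, 0.0439]
tool_rot: [132.8, 89.1, -37.3]
contact_force: [-0.2, 1.1, 0.3]
gripper_width: 0.0678
```

```bash
python3 - <<'E'
from h import *
delta([.5495,-.1944,.026],9.5-90)
E
```

```text
t 31.07 pos [ 0.5547 -0.1972  0.0439] yaw -80.11 F [-0.2  1.1  0.3] w 0.0678
rotvec to ori [ 0.4 -0.6 -0.6] shift in final axes [ 0.0179 -0.0036  0.0047] in current [ 0.0178 -0.0038  0.0048]
```

>>> {"name": "carry_out", "arguments": {"linear": [[0, -0.004, 0.005], [0, 0, 0], [0.012, 0, 0], [0.008, 0, 0], [0, 0, 0]], "rotation": [[0, 0, 0], [0, 0, 0], [0, 0, 0], [0, 0, 0], [0, 0, 0]], "fingers": [0.068, 0.068, 0.068, 0.068, 0.068]}}

```text
clock: 31.7
ee_pos: [0.5504, -0.1947, 0.0252]
tool_rot: [135.6, 88.9, -34.5]
contact_force: [0.0, -0.3, 0.1]
gripper_width: 0.0679
```

>>> {"name": "carry_out", "arguments": {"linear": [[0, 0, 0], [0, 0, 0], [0, 0, 0], [-0.03, 0, 0], [-0.05, 0, 0], [-0.05, 0, 0], [0, 0, 0]], "rotation": [[0, 0, 0], [0, 0, 0], [0, 0, 0], [0, 0, 0], [0, 0, 0], [0, 0, 0], [0, 0, 0]], "fingers": [0.03, 0.03, 0.03, 0.03, 0.03, 0.03, 0.03]}}

```text
clock: 32.58
ee_pos: [0.5474, -0.1929, 0.1566]
tool_rot: [132.5, 89.1, -37.6]
contact_force: [0.7, 0.3, -1.6]
gripper_width: 0.0511
```

```bash
python3 - <<'E'
from h import *
q=[.5669,.1744,.045]
delta(w(q,[0.005,.078,.16])[0],-87.4)
E
```

```text
t 32.58 pos [ 0.5474 -0.1929  0.1566] yaw -80.11 F [ 0.7  0.3 -1.6] w 0.0511
rotvec to ori [ 7.3 -0.6 -0.6] shift in final axes [-0.0034 -0.444  -0.0412] in current [-0.0072 -0.4352 -0.0973]
```

>>> {"name": "carry_out", "arguments": {"linear": [[0, 0, 0], [-0.003, -0.055, -0.005], [-0.003, -0.055, -0.005], [-0.003, -0.055, -0.005], [-0.003, -0.055, -0.005], [-0.003, -0.055, -0.005], [-0.003, -0.055, -0.005], [-0.003, -0.055, -0.005], [-0.003, -0.05, -0.005], [0, 0, 0], [0, 0, 0]], "rotation": [[7.3, -0.6, -0.6], [0, 0, 0], [0, 0, 0], [0, 0, 0], [0, 0, 0], [0, 0, 0], [0, 0, 0], [0, 0, 0], [0, 0, 0], [0, 0, 0], [0, 0, 0]], "fingers": [0.03, 0.03, 0.03, 0.03, 0.03, 0.03, 0.03, 0.03, 0.03, 0.03, 0.03]}}

```text
clock: 33.95
ee_pos: [0.5641, 0.2547, 0.1621]
tool_rot: [3.8, 88.5, -174.0]
contact_force: [-0.0, -0.1, -1.9]
gripper_width: 0.0511
```

```bash
python3 - <<'E'
from h import *
q=[.5669,.1744,.045]
delta(w(q,[0.002,.078,.075])[0],-87.4)
p=cams.capture('top')
for d in cams.look_for(p,'roll0'): print(np.round(d['centre'],3),round(d['conf'],2))
E
```

```text
t 33.95 pos [0.5641 0.2547 0.1621] yaw -87.89 F [-0.  -0.1 -1.9] w 0.0511
rotvec to ori [-0.5  1.5 -0.1] shift in final axes [ 0.0871  0.0024 -0.0012] in current [ 0.0871  0.0022 -0.0035]
[0.57  0.098 0.105] 0.91
[ 0.56  -0.278  0.054] 0.7
[0.569 0.171 0.106] 0.62
[0.528 0.251 0.194] 0.44
```

>>> {"name": "carry_out", "arguments": {"linear": [[0, 0.002, -0.002], [0, 0, 0], [0.03, 0, 0], [0.02, 0, 0], [0, 0, 0]], "rotation": [[0, 1.4, 0], [0, 0, 0], [0, 0, 0], [0, 0, 0], [0, 0, 0]], "fingers": [0.03, 0.03, 0.03, 0.03, 0.03]}}

```text
clock: 34.67
ee_pos: [0.5678, 0.2475, 0.1131]
tool_rot: [164.7, 89.8, -13.6]
contact_force: [0.6, -0.3, -0.6]
gripper_width: 0.0508
```

```bash
python3 - <<'E'
from h import *
q=[.5669,.1744,.045]
delta(w(q,[0.002,.078,.075])[0],-87.4)
E
```

```text
t 34.67 pos [0.5678 0.2475 0.1131] yaw -88.35 F [ 0.6 -0.3 -0.6] w 0.0508
rotvec to ori [-0.9 -0.2 -0.1] shift in final axes [ 0.0381 -0.0051  0.0022] in current [ 0.0381 -0.0051  0.0024]
```

>>> {"name": "carry_out", "arguments": {"linear": [[0, -0.005, 0.002], [0, 0, 0], [0.018, 0, 0], [0.012, 0, 0], [0.004, 0, 0], [0, 0, 0]], "rotation": [[-0.6, 0, 0], [0, 0, 0], [0, 0, 0], [0, 0, 0], [0, 0, 0], [0, 0, 0]], "fingers": [0.03, 0.03, 0.03, 0.03, 0.03, 0.03]}}

```text
clock: 35.42
ee_pos: [0.567, 0.2528, 0.0795]
tool_rot: [-179.1, 89.6, 3.2]
contact_force: [0.0, -0.4, -0.8]
gripper_width: 0.0509
```

```bash
python3 - <<'E'
from h import *
q=[.5669,.1744,.045]
delta(w(q,[0.002,.078,.07])[0],-87.4)
E
```

```text
t 35.42 pos [0.567  0.2528 0.0795] yaw -87.73 F [ 0.  -0.4 -0.8] w 0.0509
rotvec to ori [-0.3 -0.4  0. ] shift in final axes [0.0095 0.0003 0.0016] in current [0.0095 0.0003 0.0017]
```

>>> {"name": "carry_out", "arguments": {"linear": [[0.006, 0, 0], [0.005, 0, 0], [0, 0, 0], [0, 0, 0], [0, 0, 0], [0, 0, 0], [-0.03, 0, 0], [-0.05, 0, 0], [-0.05, 0, 0], [-0.04, 0, 0], [0, 0, 0], [0, 0, 0], [0, 0, 0]], "rotation": [[0, 0, 0], [0, 0, 0], [0, 0, 0], [0, 0, 0], [0, 0, 0], [0, 0, 0], [0, 0, 0], [0, 0, 0], [0, 0, 0], [0, 0, 0], [0, 0, 0], [0, 0, 0], [0, 0, 0]], "fingers": [0.03, 0.03, 0.03, 0.063, 0.063, 0.063, 0.063, 0.063, 0.063, 0.063, 0.063, 0.063, 0.063]}}

```text
clock: 37.05
ee_pos: [0.5654, 0.2525, 0.2421]
tool_rot: [180.0, 89.6, 2.2]
contact_force: [0.2, 0.3, -0.2]
gripper_width: 0.0632
```

```bash
python3 - <<'E'
from h import *
p=cams.capture('top'); save(p,'top4'); 
try: angles(dial(p))
except Exception as e: print(e)
for d in cams.look_for(p,'roll0'): print(np.round(d['centre'],3),round(d['conf'],2))
delta([.45,.05,.3],-87.4)
E
```

```text
pivot [(6284, [293, 200, 127, 150], [349.8, 288.1])]
index 0 is out of bounds for axis 0 with size 0
[0.568 0.171 0.1  ] 0.93
[ 0.561 -0.277  0.055] 0.93
[0.573 0.092 0.1  ] 0.87
[0.549 0.254 0.095] 0.53
t 37.15 pos [0.5652 0.2524 0.2415] yaw -87.75 F [-0.5 -0.2  0.1] w 0.0631
rotvec to ori [-0.3 -0.3 -0. ] shift in final axes [-0.0585  0.197   0.1243] in current [-0.0591  0.1978  0.1228]h.py:45: RuntimeWarning: Mean of empty slice.
  M=np.c_[dx,dy][r<230]; ev=np.linalg.svd(M-M.mean(0),full_matrices=False)[2][0]
  ret = um.true_divide(
```

Arm hides the dial; move it away.

>>> {"name": "carry_out", "arguments": {"linear": [[-0.02, 0.04, 0.03], [-0.02, 0.04, 0.03], [-0.02, 0.04, 0.03], [0, 0.04, 0.03], [0, 0.04, 0], [0, 0.05, 0], [0, 0.05, 0], [0, 0, 0], [0, 0, 0], [0, 0, 0]], "rotation": [[0, 0, 0], [0, 0, 0], [0, 0, 0], [0, 0, 0], [0, 0, 0], [0, 0, 0], [0, 0, 0], [0, 0, 0], [0, 0, 0], [0, 0, 0]], "fingers": [0.063, 0.063, 0.063, 0.063, 0.063, 0.063, 0.063, 0.063, 0.063, 0.063]}}

```text
clock: 38.4
ee_pos: [0.4509, -0.0591, 0.2911]
tool_rot: [6.3, 89.1, -171.3]
contact_force: [-0.6, 0.4, -0.2]
gripper_width: 0.0635
```

```bash
python3 - <<'E'
from h import *
p=cams.capture('top'); save(p,'top5'); D=dial(p)
angles(D)
for k in ('roll0','loaf','jar','tongs','bolt_tab','keeper_tab'):
  for d in cams.look_for(p,k)[:4]: print(k,np.round(d['centre'],3),round(d['conf'],2))
cv2.imwrite('pics/final.png',cv2.resize(p['img'][90:300,110:410],(800,560),interpolation=cv2.INTER_CUBIC))
E
```

```text
pivot [(2839, [280, 234, 59, 64], [309.8, 267.3])]
needle mean far 2.9802632504898594 2255 axis 2.994874621688447
green [2.048 2.058 2.52  3.155 3.161] r 41.881477111009346 58.88565720954467
roll0 [0.568 0.173 0.101] 0.9
roll0 [0.571 0.095 0.102] 0.87
roll0 [ 0.56  -0.28   0.058] 0.78
roll0 [0.568 0.25  0.098] 0.76
loaf [ 0.79  -0.177  0.08 ] 0.68
loaf [0.422 0.167 0.065] 0.61
loaf [0.543 0.386 0.098] 0.46
jar [ 0.764 -0.005  0.099] 0.81
tongs [0.793 0.186 0.01 ] 0.91
tongs [0.572 0.249 0.1  ] 0.74
bolt_tab [0.421 0.174 0.066] 0.71
keeper_tab [0.4   0.244 0.061] 0.48
```

View pics/final.png

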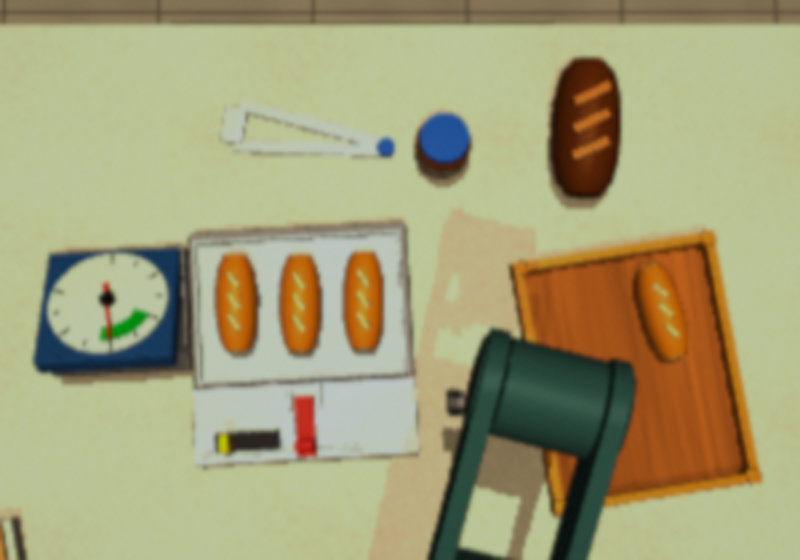

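```bash
python3 -c "
from cell import hand_in
print(hand_in())"
```

```text
the job is handed in; nothing more can be done
None
```

The scale is ready and loaded, and I've handed the job in at about 38 s of the 72 s allowed. No verdict came back.

- **Keeper and bolt:** I slid the keeper aside until it hit its stop, about 46 mm of travel by the arm's reading. I then pushed the bolt out to its stop. The wrist camera showed both where they should be.
- **Rolls:** Three rolls went onto the pan one at a time, each lowered slowly and released at the pan floor. The fourth is still in the crate.
- **Why three:** With two rolls the needle read about 1.95 rad, just outside the green zone's lower edge of about 1.98.

**Final checks:**
- **Needle:** it reads 2.98–2.99 rad and the middle of the green zone about 2.60. That is about 0.39 rad off, within the 0.66 allowed.
- **Bystanders:** the loaf, jar and tongs are within 5 mm of where they started.
- **Arm:** it is clear of everything.

One reading disagreed: the keeper tab started about 4 mm further along its slide than the scale position I had fitted. Its final position matched the fully open position in the wrist picture to within about 1–2 mm.

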